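# Dip the oil gauge of a bench vacuum pump and present it for reading

### The job

Check the vacuum pump's oil: pull the plug out of the slanting gauge tube and lay it down flat and lengthwise in the empty compartment of the white tray, then take the gauge rod from the tray, push it down the tube until its collar stops on the mouth and draw it out again. Finish while still holding the rod still in the gripper, level, marked side up, with its tip over the tray and lifted well clear of it, so that the level can be read and drips fall into the tray. Leave the screwdriver, the dropper bottle and the small can where they are.

Things in the scene. Friction and masses are not known exactly. Their poses are not given: they have to be found in the camera images.
- pump: grey bench vacuum pump, fixed: box-shaped oil case 120 long, 124 wide, 158 mm high, finned motor behind it; about 270 mm long, 191 mm high at the inlet flange on top. Origin: under the middle of the oil case, on the worktop; z up; x points from the face with the slanting gauge tube to the motor
- gauge_tube: steel tube, fixed, leaning out of the pump's oil case 40 degrees above level. Origin: centre of its open mouth, 135 mm above the worktop; x points straight down the bore (40 degrees below level), y is level, z square to the bore, upward. Bore 15 mm, flared to 23 mm over the first 14 mm at the mouth, rim 30 mm outside; free depth 92 mm
- plug: loose plug in the gauge tube, held by its weight alone, 80 g. Steel stem 12 mm thick, x = 0 to 34 mm; collar 32 mm across, x = -6 to 0, on the mouth; grey handle 18 mm (y) by 26 mm (z), x = -62 to -6; end knob 24 by 32 mm to x = -71. Origin: centre of the collar's stop face (stem side); x along the stem to its end. Lying flat, its axis is 16 mm above the floor
- gauge_rod: loose rod, 120 g, longer than the plug, flat in the tray, tip towards the tray's +x. Steel rod 8 mm thick, x = 0 to 85 mm; collar 32 mm across, x = -6 to 0; grey handle 18 mm (y) by 26 mm (z), x = -82 to -6; end knob 24 by 32 mm to x = -91. Origin: centre of the collar's stop face (rod side), 16 mm above the tray floor; x to the tip; z out of the side with cross lines near the tip, up at first
- rod_tip (a point): the tip of the gauge rod, at x = +85 mm of it
- tray: white tray, fixed: 196 (x) by 228 mm (y), floor 3 mm thick, walls 3 mm thick, 16 mm high. Two walls along x make three compartments 190 (x) by 72 mm (y), middles at y = -75, 0, +75 mm. Rod and screwdriver lie in those at 0 and -75, in either order; the one at +75 (the pump's side) is empty. Origin: centre of its underside; z up; x along the compartments, away from the robot
- bay (a point): the centre of the floor of the empty compartment, 3 mm above the worktop; its axes are those of the tray
- screwdriver: loose screwdriver, 140 mm long, handle 20 mm thick, lying lengthwise in the other occupied compartment of the tray. Origin: the middle of its underside; its length runs along its y
- oil_bottle: loose dropper bottle, 34 mm across, 96 mm high, behind the gauge tube. Origin: the centre of its underside
- objective_can: loose white round can with a lid, 38 mm across, 49 mm high, near the front edge of the worktop between tray and pump. Origin: the centre of its underside

How it is judged:
By the outcome, as a careful person would: the job done as asked, in the order asked, and still so for the second after the job is handed in, while the arm keeps its last pose, push and grip.
It also fails if it takes over 58 s, if anything falls off the work surface, if the arm or the gripper's body presses on something with over 40 N, if the wrist force passes 120 N, or if a joint passes its speed limit or range.

### The arm

A 6-joint arm with a two-finger parallel gripper is mounted at the origin on a cart in front of the work surface, level with it; the furniture and walls round the work are solid. World frame = base frame: x ahead of the robot, y to its left, z up, the work surface at z = 0. Lengths are in m, angles in rad, forces in N, time in s.
With the tool pointing down it reaches from about 0.3 to 1 m from the base axis. Payload 5.1 kg.
Tool frame: the origin (TCP) lies midway between the tips of the shut fingers; the grasp point (between the pads) lies 19 mm behind it; z points along the fingers, y is the line along which they close (so a half turn about z gives the same grasp; the last joint's range is limited). The gripper opens to 95 mm and grips with 3 to 60 N. Pads are 20 mm wide; open, the fingers measure 119 mm over their backs; the gripper's body (75 mm by 180 mm) begins 59 mm behind the grasp point.
Start: joints at [-1.341, 0.124, 1.65, -0, 1.367, -0.083], TCP at [0.2, -0.618, 0.215] pointing down, gripper open.
Joint ranges: [-2.61, 2.61], [-1.02, 2.33], [0.03, 2.71], [-1.35, 4.49], [0.32, 2.68], [-2.91, 2.91]. Speed limits (rad/s): [2.57, 2.57, 3.14, 3.14, 3.14, 3.14].

### API

Orientations are given as [roll, pitch, yaw] about the fixed x, y, z axes, in that order (R = Rz(yaw) Ry(pitch) Rx(roll)).
In Python, from plant import readout, vision, env gives the robot as it stands. The module is installed in compiled form; this text tells all that it offers.
- The arm moves only by the tool drive_tool, never from a script. Its argument "steps" is a list of rows, each an object of numbers: "claw": the closure in counts, from 0 (fully open) to 255 (shut); "dx", "dy", "dz": the shift along the tool's x, y, z in m; "twist": the turn about the tool's z in rad. In form: [{"claw": .., "dx": .., "dy": .., "dz": .., "twist": ..}, ...]. A call has exactly 5 rows; each row is the pose to reach, as a shift and turn from the pose commanded when the call began, along the tool's axes at that moment; what a row does not reach only later rows make up. A row lasts 1/8 s, in which the tool goes at most 62.5 mm and 10.7 degrees, less where a joint would pass 70% of its speed; a pose out of reach is approached as far as the arm can. A call with a gripper value outside its range is refused whole. The fingers move at their own pace and stop on an object; "grip_force" is the grip in N (left out, the last holds). Time passes only in rows, so rows that repeat a pose let the fingers close, or fill a call up. It gives the time, the measured TCP pose, the force, the opening and the grip force at its end, in the units of the state.
- readout.observe(): the state, without advancing time (a new reading comes with each control period).
- vision.capture(name): name is "side" or "top" or "wrist"; returns the picture (384x512x3 uint8, red, green, blue); there is no depth.
- vision.get_calibration(name): a dict with "vfov" (degrees; the focal length in pixels is half the picture's height over the tangent of half this angle, whatever the lens; pixels are square), "cx", "cy" (the principal point, pixels), "k1" (the pictures are not rectified: a ray, as slopes to the right and down, at radius r is drawn at 1 + k1 r^2 times it, then the intrinsics apply), "eye" and "rotation" of the camera in the world. Camera axes: x right, y down, z forward; pixel columns grow to the right and rows downward; lengths in m; the calibration is good to about 2 mm. A picture is of the moment at which its call begins: read the wrist's pose just before it. get_calibration takes no time and is no camera call; for the wrist camera it gives the pose at the moment of the call.
- env.close_job(): hands the job in; it is judged then, once.
The state is a dict: "t": time; "joint_positions": joint angles; "joint_vel": joint speeds; "joint_efforts": joint torques, N m; "ee_pos": TCP position; "eef_rot": TCP orientation; "ft_force": force on the tool from outside, world axes, zero at the start; "moment": the same for the moment, N m; "opening": finger opening in m; "grasp_force": force on a finger pad.
Only numpy, scipy, OpenCV 4.12 (cv2) and the standard library are available. Lean on these libraries where they do the work, as an engineer would, in place of code of your own. Each camera call takes 0.05 s, during which the arm holds its last target. There are 200 camera calls.

## Working session

There is one attempt and no reset: what is moved stays moved. The work goes in short steps, Python scripts to look and compute and a tool call to move; the robot and the scene stay as the last step left them, time stands still between calls to the robot, and variables do not carry over. Pictures are saved under pics/ and viewed, at most 10 in all, crops included, and the job is handed in when it is done.

Besides the shell and the picture viewer there is one more tool, called after "Request:" as name(argument=value, ...) on one line, values as JSON. drive_tool: Moves the arm, as the interface text tells. Its arguments: {"type":"object","properties":{"steps":{"type":"array","items":{"type":"object","properties":{"claw":{"type":"number"},"dx":{"type":"number"},"dy":{"type":"number"},"dz":{"type":"number"},"twist":{"type":"number"}}}},"grip_force":{"type":"number"}},"required":["steps"]}

```bash
mkdir -p pics; cat > h.py <<'E'
import numpy as np, cv2, json
from plant import readout, vision, env
from scipy.spatial.transform import Rotation as Ro
def snap(n,f):
    c=vision.get_calibration(n); im=vision.capture(n)
    cv2.imwrite(f'pics/{f}.png',im[:,:,::-1]); json.dump({k:np.asarray(v).tolist() for k,v in c.items()},open(f'pics/{f}.json','w'))
    return im
def cal(f): return json.load(open(f'pics/{f}.json'))
def K(c):
    F=192/np.tan(np.radians(c['vfov'])/2); return F,c['cx'],c['cy'],c['k1']
def ray(f,uv):
    c=cal(f);F,cx,cy,k=K(c); d=np.array([(uv[0]-cx)/F,(uv[1]-cy)/F]); s=d.copy()
    for _ in range(50): s=d/(1+k*(s@s))
    v=np.array(c['rotation'])@np.array([s[0],s[1],1]); return np.array(c['eye']),v/np.linalg.norm(v)
def proj(f,P):
    c=cal(f);F,cx,cy,k=K(c); q=np.array(c['rotation']).T@(np.array(P)-c['eye']); s=q[:2]/q[2]; s=s*(1+k*(s@s)); return np.array([cx,cy])+F*s
def atz(f,uv,z):
    e,v=ray(f,uv); return e+v*(z-e[2])/v[2]
def tri(*obs):
    A=np.zeros((3,3));b=np.zeros(3);R=[ray(f,uv) for f,uv in obs]
    for e,v in R: M=np.eye(3)-np.outer(v,v);A+=M;b+=M@e
    p=np.linalg.solve(A,b); return p,[np.linalg.norm(np.cross(p-e,v)) for e,v in R]
E
python3 - <<'E'
from h import *
a=[snap(n,n+'0') for n in ('top','side','wrist')]
for n in('top0','side0','wrist0'): print(cal(n))
m=cv2.resize(a[2],(341,256))
cv2.imwrite('pics/w.png',m[:,:,::-1])
s=readout.observe();print(s)
E
```

```text
{'vfov': 50.635115111137225, 'cx': 263.53625079551733, 'cy': 193.5730055528792, 'k1': -0.12406960401755597, 'eye': [0.3557762080532296, 0.003767021969448133, 1.093946741109884], 'rotation': [-2.9801641447114497, 0.0011077729198987196, -1.5740854206696073]}
{'vfov': 55.27825432743768, 'cx': 252.011751972172, 'cy': 190.6875212303424, 'k1': -0.02229432309161744, 'eye': [0.47506141538396035, 0.695522712193872, 0.6536163419904804], 'rotation': [-2.214081872331012, -0.0019887681255001954, -3.093286379089732]}
{'vfov': 71.72026999564135, 'cx': 254.02107905339375, 'cy': 193.25023726737038, 'k1': -0.05534162384221682, 'eye': [0.26780065338474185, -0.5964658151226874, 0.383028477549964], 'rotation': [2.8827277166711234, 0.001897870118167777, -1.2571860655997587]}
{'t': 0.15, 'joint_positions': array([-1.34056352e+00,  1.24357937e-01,  1.65137552e+00, -1.09451726e-05,
        1.36748593e+00, -8.26042377e-02]), 'joint_vel': array([-7.88500344e-04, -2.08581013e-03, -2.61562869e-03, -9.99702493e-04,
       -4.62446215e-04,  1.01673366e-06]), 'joint_efforts': array([ 5.35432264e-04, -4.18192935e+01, -3.60470939e+01,  7.75512820e-02,
        4.68294346e-02, -1.03590446e-04]), 'ee_pos': array([ 0.19989483, -0.61797022,  0.21365872]), 'eef_rot': array([-3.13997059e+00, -1.23542446e-04,  3.12839166e-01]), 'ft_force': array([0.28708798, 0.31227425, 0.407677  ]), 'moment': array([ 0.03624534, -0.01842244, -0.01490496]), 'grasp_force': 0.0, 'opening': 0.09551576339258293}
```

View pics/top0.png

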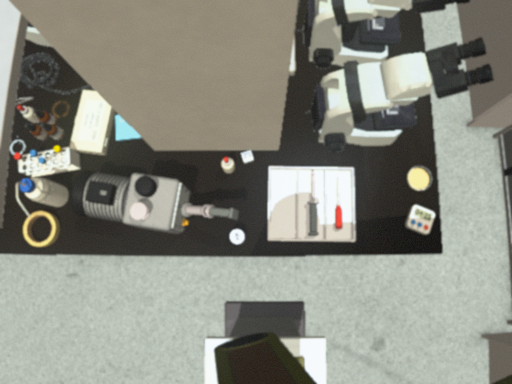

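View pics/side0.png

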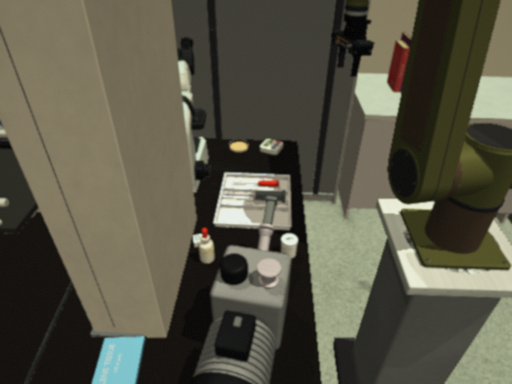

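```bash
sed -i "s/np.array(c\['rotation'\])/Ro.from_euler('xyz',c['rotation']).as_matrix()/" h.py
python3 - <<'E'
from h import *
t=cv2.imread('pics/top0.png');s=cv2.imread('pics/side0.png')
A=cv2.resize(t[155:250,170:370],None,fx=4,fy=4,interpolation=cv2.INTER_CUBIC)
cv2.imwrite('pics/topc.png',A)
B=cv2.resize(s[165:265,190:310],None,fx=5.5,fy=5.5,interpolation=cv2.INTER_CUBIC)
cv2.imwrite('pics/sidec.png',B)
for uv,z in [((267,166),.016),((355,166),.016),((355,242),.016),((267,242),.016),((311,235),.019),((313,170),.019),((227,164),.096),((237,237),.049)]: print('top',uv,atz('top0',uv,z))
for uv,z in [((92,335),0),((165,330),0),((206,262),0),((268,248),.135)]: print('side',uv,atz('side0',uv,z))
for a,b in [((205,211),(265,235)),((235,213),(270,195))]: print(tri(('top0',a),('side0',b)))
for p in [(.45,-.2,0),(.4,-.03,.17),(.4,.1,.1)]: print(proj('top0',p),proj('side0',p))
E
```

```text
top (267, 166) [ 0.60734532 -0.0052969   0.016     ]
top (355, 166) [ 0.60698449 -0.24644777  0.016     ]
top (355, 242) [ 0.39994152 -0.23851717  0.016     ]
top (267, 242) [ 0.4015462  -0.00434853  0.016     ]
top (311, 235) [ 0.41928883 -0.12089254  0.019     ]
top (313, 170) [ 0.59520582 -0.13012206  0.019     ]
top (227, 164) [0.59428624 0.09636802 0.096     ]
top (237, 237) [0.413146   0.07290895 0.049     ]
side (92, 335) [0.80586242 0.31082396 0.        ]
side (165, 330) [6.65507603e-01 2.92037783e-01 1.11022302e-16]
side (206, 262) [0.61081147 0.11052142 0.        ]
side (268, 248) [0.46725249 0.18922466 0.135     ]
(array([0.4725502 , 0.1450666 , 0.12711824]), [np.float64(0.001282069457694786), np.float64(0.0012820694576948194)])
(array([0.4633518 , 0.06938271, 0.1731826 ]), [np.float64(0.0023364653880823824), np.float64(0.002336465388082314)])
[339.03059368 223.86850323] [274.19537632 186.47386149]
[278.80871043 239.74545131] [298.09967481 171.50906192]
[224.5177228  241.25693101] [298.71273964 230.96314782]
```

View pics/topc.png

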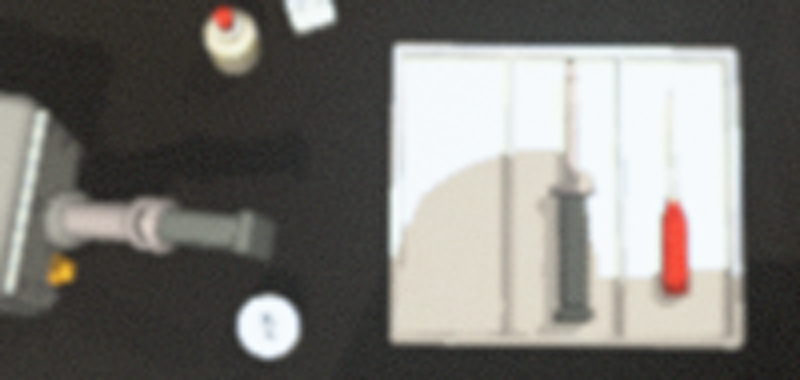

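View pics/sidec.png

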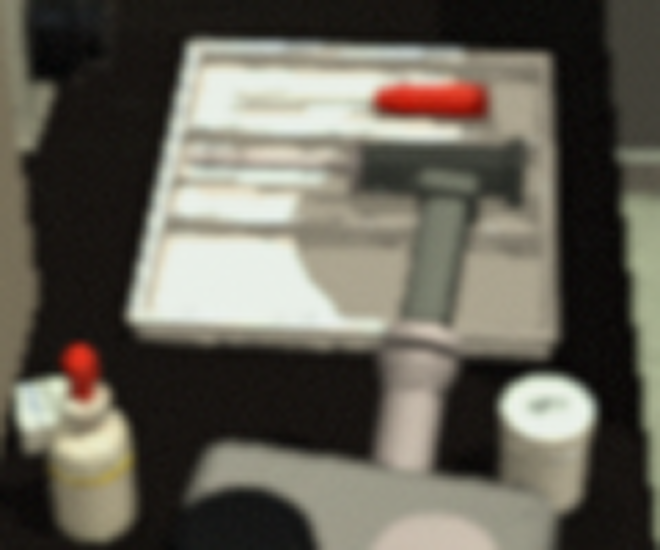

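The top view shows the tray at px (267–355, 166–242), with the rod in the middle compartment (handle nearest the robot) and the empty bay on the left. The plug's collar is near (208,211) and its knob near (236,214). The side view shows the collar at about (267,226) and the knob at (271,198). I'll move the wrist camera over the work next.

Request:
drive_tool(steps=[{"claw": 0, "dx": 0.031, "dy": -0.042, "dz": -0.01, "twist": 0}, {"claw": 0, "dx": 0.062, "dy": -0.084, "dz": -0.02, "twist": 0}, {"claw": 0, "dx": 0.093, "dy": -0.126, "dz": -0.03, "twist": 0}, {"claw": 0, "dx": 0.124, "dy": -0.168, "dz": -0.04, "twist": 0}, {"claw": 0, "dx": 0.155, "dy": -0.21, "dz": -0.05, "twist": 0}])

```text
t: 0.78
ee_pos: [0.283, -0.3692, 0.2646]
eef_rot: [-3.141, -0.0, 0.312]
ft_force: [0.8, 0.1, 0.1]
opening: 0.0951
grasp_force: 0.0
```

Request:
drive_tool(steps=[{"claw": 0, "dx": 0.031, "dy": -0.042, "dz": -0.01, "twist": 0}, {"claw": 0, "dx": 0.062, "dy": -0.084, "dz": -0.02, "twist": 0}, {"claw": 0, "dx": 0.093, "dy": -0.126, "dz": -0.03, "twist": 0}, {"claw": 0, "dx": 0.124, "dy": -0.168, "dz": -0.04, "twist": 0}, {"claw": 0, "dx": 0.155, "dy": -0.21, "dz": -0.05, "twist": 0}])

```text
t: 1.4
ee_pos: [0.3657, -0.1218, 0.3148]
eef_rot: [3.141, -0.0, 0.312]
ft_force: [0.2, -0.4, 0.2]
opening: 0.0949
grasp_force: 0.0
```

Request:
drive_tool(steps=[{"claw": 0, "dx": 0.031, "dy": -0.042, "dz": -0.01, "twist": 0.1}, {"claw": 0, "dx": 0.062, "dy": -0.084, "dz": -0.02, "twist": 0.2}, {"claw": 0, "dx": 0.064, "dy": -0.087, "dz": -0.02, "twist": 0.31}, {"claw": 0, "dx": 0.064, "dy": -0.087, "dz": -0.02, "twist": 0.31}, {"claw": 0, "dx": 0.064, "dy": -0.087, "dz": -0.02, "twist": 0.31}])

```text
t: 2.02
ee_pos: [0.3996, -0.0214, 0.3343]
eef_rot: [-3.142, 0.001, 0.003]
ft_force: [-0.2, 0.6, -0.1]
opening: 0.095
grasp_force: 0.0
```

```bash
python3 - <<'E'
from h import *
a=snap('wrist','w1'); t=snap('top','t1')
cv2.imwrite('pics/w1v.png',cv2.resize(a,(768,576),interpolation=cv2.INTER_CUBIC)[:,:,::-1])
s=readout.observe();print(s['t'],s['ee_pos'],s['eef_rot'],s['joint_positions'],cal('w1'))
E
```

```text
2.125 [ 0.39963764 -0.02164946  0.33436336] [-3.14156955e+00  4.31983741e-04  2.13241086e-03] [-1.88405020e-01 -5.02240407e-01  1.99292837e+00 -5.93209318e-05
  1.65133324e+00  1.38025414e+00] {'vfov': 71.72026999564135, 'cx': 254.02107905339375, 'cy': 193.25023726737038, 'k1': -0.05534162384221682, 'eye': [0.47105362941524076, -0.021500522135113123, 0.5037431744632119], 'rotation': [2.881954179031862, 0.00010134111037474192, -1.5664905527399289]}
```

View pics/w1v.png

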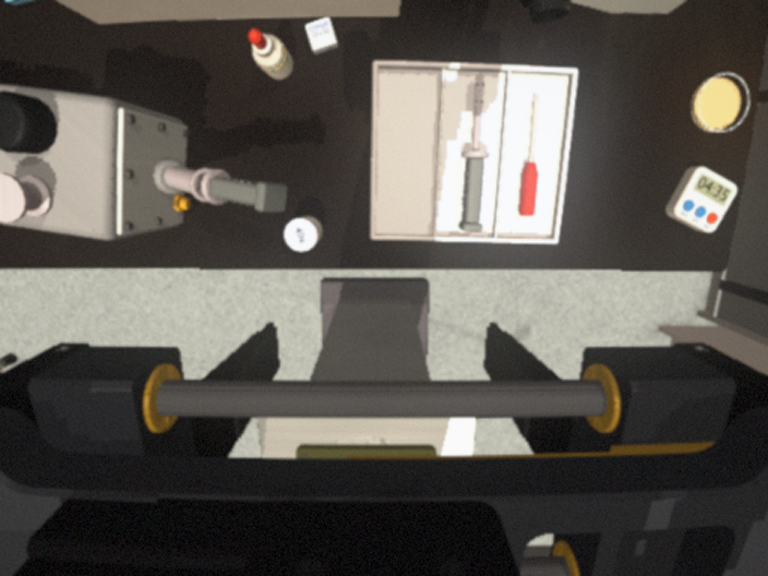

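```bash
python3 - <<'E'
from h import *
from scipy.optimize import least_squares
w=lambda x,y:('w1',(x/1.5-.17,y/1.5-.17)); t=lambda x,y:('top0',(x/4+170-.4,y/4+155-.4)); s=lambda x,y:('side0',(x/5.5+190-.4,y/5.5+165-.4))
P={'collar':[w(214,187),t(154,223),s(425,338)],'knob':[w(271,196),t(256,238),s(448,185)],
'rodknob':[w(471,226),t(572,314),s(519,172)],'rodcol':[w(475,151),t(575,185),s(352,160)],'rodtip':[w(479,78),t(571,60),s(192,152)]}
for k,o in P.items(): print(k,tri(*o), tri(*o[:2])[0])
def f(q):
    d=np.array([np.cos(q[3])*.766,np.sin(q[3])*.766,-.643]); r=[]
    for k,x in(('collar',-.003),('knob',-.0665)):
        for n,uv in P[k]: r+=list((proj(n,q[:3]+x*d)-uv))
    return r
z=least_squares(f,[.47,.13,.135,1.5]); print('mouth',z.x,np.round(z.fun,1))
for c in [(372,61),(578,68),(558,243),(370,240)]: print(atz(*w(*c),.016))
for c in [(392,45),(738,48),(742,347),(390,344)]: print(atz(*t(*c),.016))
print('tray z check',tri(w(372,61),t(392,45))[0],tri(w(370,240),t(390,344))[0],tri(w(578,68),t(738,48))[0],tri(w(558,243),t(742,347))[0])
print('can',atz(*w(303,228),.049),'bottle',atz(*w(256,36),.096))
E
```

```text
collar (array([0.47036362, 0.13219887, 0.1394562 ]), [np.float64(0.0035299953016749014), np.float64(0.003876174219294287), np.float64(0.0009019008053873061)]) [0.47141697 0.13759574 0.12033521]
knob (array([0.46144865, 0.0716147 , 0.16582594]), [np.float64(0.0014267638160203881), np.float64(0.002731139322692142), np.float64(0.0018102454871069486)]) [0.46130728 0.0746653  0.14905192]
rodknob (array([ 0.42364889, -0.12712558,  0.02193906]), [np.float64(0.002555294461522518), np.float64(0.002269934861362554), np.float64(0.0005637388674649691)]) [ 0.42409234 -0.12454047  0.03796553]
rodcol (array([ 0.50952208, -0.12861366,  0.02478768]), [np.float64(0.0003362149908561489), np.float64(0.0003560758336162608), np.float64(0.0003831147199798321)]) [ 0.50919573 -0.12784614  0.02938214]
rodtip (array([ 0.59113385, -0.12816815,  0.02687827]), [np.float64(0.003947107398351377), np.float64(0.003445767474702466), np.float64(0.0005165023007144191)]) [ 0.59019382 -0.12765377  0.02976836]
mouth [0.46981449 0.12671521 0.12990453 1.42061772] [ 5.2 -0.2  5.2  1.1  0.4  0.6 -6.5 -0.1 -1.5 -1.6  0.5 -0.9]
[ 0.60630973 -0.01049352  0.016     ]
[ 0.60345988 -0.2442725   0.016     ]
[ 0.40302583 -0.2412824   0.016     ]
[ 0.40506127 -0.00788958  0.016     ]
[ 0.6077587  -0.00693262  0.016     ]
[ 0.60529818 -0.2438779   0.016     ]
[ 0.40166365 -0.23884334  0.016     ]
[ 0.40523893 -0.00462938  0.016     ]
tray z check [ 0.62278955 -0.00832562 -0.0456683 ] [ 0.40503961 -0.00623462  0.01353248] [ 0.60416426 -0.24379678  0.0168676 ] [ 0.40251745 -0.23897316  0.01915229]
can [0.42301435 0.06741208 0.049     ] bottle [0.60653225 0.09552628 0.096     ]
```

Request:
drive_tool(steps=[{"claw": 0, "dx": 0.015, "dy": -0.01, "dz": 0.006, "twist": -0.18}, {"claw": 0, "dx": 0.03, "dy": -0.02, "dz": 0.012, "twist": -0.36}, {"claw": 0, "dx": 0.045, "dy": -0.03, "dz": 0.018, "twist": -0.54}, {"claw": 0, "dx": 0.06, "dy": -0.04, "dz": 0.024, "twist": -0.72}, {"claw": 0, "dx": 0.065, "dy": -0.05, "dz": 0.03, "twist": -0.9}])

```text
t: 2.75
ee_pos: [0.4652, 0.0287, 0.3041]
eef_rot: [-3.141, 0.0, 0.908]
ft_force: [-1.1, 0.9, -1.0]
opening: 0.0955
grasp_force: 0.0
```

Request:
drive_tool(steps=[{"claw": 0, "dx": 0, "dy": 0, "dz": 0, "twist": -0.18}, {"claw": 0, "dx": 0, "dy": 0, "dz": 0, "twist": -0.36}, {"claw": 0, "dx": 0, "dy": 0, "dz": 0, "twist": -0.52}, {"claw": 0, "dx": 0, "dy": 0, "dz": 0, "twist": -0.52}, {"claw": 0, "dx": 0, "dy": 0, "dz": 0, "twist": -0.52}])

```text
t: 3.38
ee_pos: [0.4647, 0.0287, 0.3046]
eef_rot: [-3.141, 0.0, 1.42]
ft_force: [-0.3, 0.0, -0.7]
opening: 0.0949
grasp_force: 0.0
```

```bash
python3 - <<'E'
from h import *
snap('wrist','w2');s=readout.observe();print(s['t'],s['ee_pos'],s['eef_rot'],cal('w2')['eye'])
E
```

```text
3.425 [0.46465147 0.02887142 0.30459949] [-3.14147091e+00 -2.88323027e-05  1.42049249e+00] [0.4749223618095457, 0.09947939821428294, 0.4740927412296538]
```

Request:
drive_tool(steps=[{"claw": 0, "dx": -0.05, "dy": 0, "dz": 0.02, "twist": 0}, {"claw": 0, "dx": -0.1, "dy": 0, "dz": 0.04, "twist": 0}, {"claw": 0, "dx": -0.14, "dy": 0, "dz": 0.06, "twist": 0}, {"claw": 0, "dx": -0.14, "dy": 0, "dz": 0.06, "twist": 0}, {"claw": 0, "dx": -0.14, "dy": 0, "dz": 0.06, "twist": 0}])

```text
t: 4.05
ee_pos: [0.4443, -0.1091, 0.2451]
eef_rot: [3.141, -0.0, 1.422]
ft_force: [1.0, 0.1, 0.4]
opening: 0.0952
grasp_force: 0.0
```

```bash
python3 - <<'E'
from h import *
snap('wrist','w3');s=readout.observe();print(s['t'],s['ee_pos'],s['eef_rot'],cal('w3')['eye'])
o=[]
for n in('w2','w3'):
    c=proj(n,(.465,.1,.15)).astype(int); print(n,c)
    x0=np.clip(c[0]-65,0,382);y0=np.clip(c[1]-65,0,254);print(x0,y0)
    im=cv2.imread(f'pics/{n}.png')[y0:y0+130,x0:x0+130]; o.append(cv2.resize(im,(400*1,400),interpolation=cv2.INTER_CUBIC))
cv2.imwrite('pics/w23.png',np.hstack(o))
E
```

```text
4.1 [ 0.44451992 -0.10878314  0.24548181] [ 3.14034808e+00 -1.16240921e-04  1.42294511e+00] [0.45426419397644086, -0.03840220602014346, 0.4146233427411382]
w2 [245 123]
180 58
w3 [242 -38]
177 0
```

View pics/w23.png

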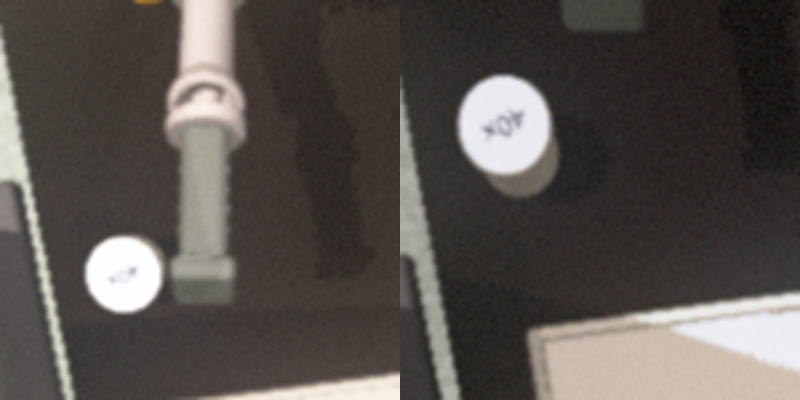

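The w2 crop shows the plug handle straight below the camera, with the collar at w2 px (246.6,97.6) and the knob at (246,149). There's a dark gap between collar and rim, so the plug droops out of line with the bore. I'll fit it again with the pitch free.

```bash
python3 - <<'E'
from h import *
from scipy.optimize import least_squares
w=lambda x,y:('w1',(x/1.5-.17,y/1.5-.17)); t=lambda x,y:('top0',(x/4+170-.4,y/4+155-.4)); s=lambda x,y:('side0',(x/5.5+190-.4,y/5.5+165-.4)); v=lambda x,y:('w2',(x/3.077+180-.3,y/3.077+58-.3))
P={'collar':[w(219,187),t(156,223),s(426,335),v(205,124)],'knob':[w(271,196),t(256,238),s(448,185),v(203,280)]}
for k,o in P.items(): print(k,tri(*o), tri(o[0],o[2],o[3]))
def f(q):
    d=np.array([np.cos(q[3])*np.cos(q[4]),np.sin(q[3])*np.cos(q[4]),-np.sin(q[4])]); r=[]
    for k,x in(('collar',-.003),('knob',-.0665)):
        for n,uv in P[k]: r+=list((proj(n,q[:3]+x*d)-uv))
    return r
z=least_squares(f,[.47,.13,.135,1.5,.5],loss='soft_l1'); print('collar face',z.x,np.degrees(z.x[4]),np.round(z.fun,1))
# rim ring and tube: yaw of tube
print('rim w2/side', tri(v(204,95),s(420,350),w(210,184)),'tube low',tri(v(209,10),s(408,455),w(163,175)))
E
```

```text
collar (array([0.47025327, 0.12973513, 0.13823435]), [np.float64(0.004985085913775209), np.float64(0.005318522033642115), np.float64(0.0012784118426979036), np.float64(0.00027293051263006926)]) (array([0.46986744, 0.12747092, 0.13680574]), [np.float64(0.0023323700736405622), np.float64(0.0008538013841327388), np.float64(0.002672309129744952)])
knob (array([0.46137687, 0.07190948, 0.16582964]), [np.float64(0.0017201910499217974), np.float64(0.0024971174928332556), np.float64(0.001947551189395527), np.float64(0.0007155659898893952)]) (array([0.46205792, 0.0712903 , 0.16579865]), [np.float64(0.0010586799121337263), np.float64(0.001173948470539002), np.float64(0.0015788910250033497)])
collar face [0.47036858 0.13185219 0.13710321 1.42304436 0.42244048] 24.2040563360499 [-3.5 -0.5  2.4  0.6  0.1  0.4 -0.1  0.8 -1.   0.3  0.7 -0.8  0.8  0.9
  0.4  0.5]
rim w2/side (array([0.47191484, 0.13677017, 0.13708669]), [np.float64(0.0040825687479715735), np.float64(0.0012242131951436365), np.float64(0.0035091616692355374)]) tube low (array([0.47814503, 0.17755728, 0.12627569]), [np.float64(0.003993850225705319), np.float64(0.0028902846525656963), np.float64(0.004244831969916373)])
```

Request:
drive_tool(steps=[{"claw": 0, "dx": 0.055, "dy": -0.003, "dz": 0, "twist": 0}, {"claw": 0, "dx": 0.11, "dy": -0.006, "dz": 0.01, "twist": 0}, {"claw": 0, "dx": 0.165, "dy": -0.009, "dz": 0.03, "twist": 0}, {"claw": 0, "dx": 0.211, "dy": -0.01, "dz": 0.06, "twist": 0}, {"claw": 0, "dx": 0.211, "dy": -0.01, "dz": 0.11, "twist": 0}], grip_force=20)

```text
t: 4.72
ee_pos: [0.4674, 0.1052, 0.1369]
eef_rot: [3.135, -0.002, 1.429]
ft_force: [0.6, -1.2, -0.2]
opening: 0.0952
grasp_force: 0.0
```

Request:
drive_tool(steps=[{"claw": 150, "dx": 0, "dy": 0, "dz": 0.003, "twist": 0}, {"claw": 255, "dx": 0, "dy": 0, "dz": 0.003, "twist": 0}, {"claw": 255, "dx": 0, "dy": 0, "dz": 0.003, "twist": 0}, {"claw": 255, "dx": 0, "dy": 0, "dz": 0.003, "twist": 0}, {"claw": 255, "dx": 0, "dy": 0, "dz": 0.003, "twist": 0}])

```text
t: 5.35
ee_pos: [0.4659, 0.1007, 0.1327]
eef_rot: [3.14, -0.0, 1.422]
ft_force: [0.6, 0.6, -0.2]
opening: 0.0505
grasp_force: 0.0
```

Request:
drive_tool(steps=[{"claw": 255, "dx": 0, "dy": 0, "dz": 0, "twist": 0}, {"claw": 255, "dx": 0, "dy": 0, "dz": 0, "twist": 0}, {"claw": 255, "dx": 0, "dy": 0, "dz": 0, "twist": 0}, {"claw": 255, "dx": 0, "dy": 0, "dz": 0, "twist": 0}, {"claw": 255, "dx": 0, "dy": 0, "dz": 0, "twist": 0}])

```text
t: 5.98
ee_pos: [0.4654, 0.1008, 0.1316]
eef_rot: [3.141, 0.0, 1.423]
ft_force: [2.0, -1.2, 0.3]
opening: 0.018
grasp_force: 19.9
```

Request:
drive_tool(steps=[{"claw": 255, "dx": -0.004, "dy": 0, "dz": -0.003, "twist": 0}, {"claw": 255, "dx": -0.012, "dy": 0, "dz": -0.01, "twist": 0}, {"claw": 255, "dx": -0.022, "dy": 0, "dz": -0.0185, "twist": 0}, {"claw": 255, "dx": -0.035, "dy": 0, "dz": -0.0295, "twist": 0}, {"claw": 255, "dx": -0.05, "dy": 0, "dz": -0.042, "twist": 0}])

```text
t: 6.6
ee_pos: [0.4577, 0.0505, 0.1748]
eef_rot: [3.141, -0.0, 1.423]
ft_force: [1.2, -0.4, -1.4]
opening: 0.0175
grasp_force: 20.0
```

```bash
python3 - <<'E'
from h import *
snap('wrist','w4');snap('side','s4');s=readout.observe();print(s['t'],s['ee_pos'],s['eef_rot'],s['opening'],s['grasp_force'],s['ft_force'])
a=cv2.resize(cv2.imread('pics/w4.png')[40:240,150:350],(400,400),interpolation=cv2.INTER_CUBIC)
b=cv2.resize(cv2.imread('pics/s4.png')[150:250,220:320],(400,400),interpolation=cv2.INTER_CUBIC)
cv2.imwrite('pics/g4.png',np.hstack([a,b]))
E
```

```text
6.7 [0.45894033 0.0500135  0.17611313] [ 3.13769062e+00 -3.40948917e-04  1.42069371e+00] 0.017497395686353952 19.953264892101288 [ 0.28008515 -0.27839898 -1.17466875]
```

View pics/g4.png

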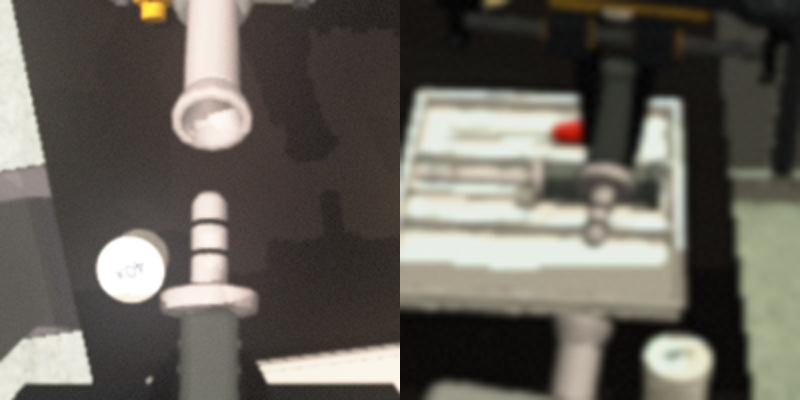

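The plug is out. In w4 the open mouth is at about (256,97.5), and the side picture has it at about (266,232). The plug hangs stem-down in the pads.

Request:
drive_tool(steps=[{"claw": 255, "dx": -0.03, "dy": 0, "dz": 0, "twist": 0.18}, {"claw": 255, "dx": -0.06, "dy": 0.01, "dz": 0, "twist": 0.36}, {"claw": 255, "dx": -0.09, "dy": 0.025, "dz": 0, "twist": 0.54}, {"claw": 255, "dx": -0.093, "dy": 0.04, "dz": 0, "twist": 0.72}, {"claw": 255, "dx": -0.093, "dy": 0.045, "dz": 0, "twist": 0.9}])

```text
t: 7.32
ee_pos: [0.4891, -0.0479, 0.1736]
eef_rot: [-3.141, 0.0, 0.515]
ft_force: [-0.3, -0.8, -1.1]
opening: 0.0179
grasp_force: 20.0
```

Request:
drive_tool(steps=[{"claw": 255, "dx": 0, "dy": 0, "dz": 0, "twist": 0.18}, {"claw": 255, "dx": 0, "dy": 0, "dz": 0.02, "twist": 0.36}, {"claw": 255, "dx": 0, "dy": 0, "dz": 0.05, "twist": 0.53}, {"claw": 255, "dx": 0, "dy": 0, "dz": 0.08, "twist": 0.53}, {"claw": 255, "dx": 0, "dy": 0, "dz": 0.08, "twist": 0.53}])

```text
t: 7.95
ee_pos: [0.4863, -0.0467, 0.0909]
eef_rot: [-3.14, 0.006, -0.007]
ft_force: [-0.6, -0.1, -0.1]
opening: 0.0182
grasp_force: 20.0
```

```bash
python3 - <<'E'
from h import *
snap('wrist','w5');s=readout.observe();print(s['t'],s['ee_pos'],s['eef_rot'],s['opening'],s['grasp_force'])
print('mouth z=.135',atz('w4',(256,97.5),.135),'tri',tri(('w4',(256,97.5)),('side0' if 0 else 's4',(265.7,231.7))))
print('tube base/yaw', [atz('w4',(256-0,y),z) for y,z in((97.5,.135),(48,.10))])
cv2.imwrite('pics/w5v.png',cv2.resize(cv2.imread('pics/w5.png')[0:300],(800,469),interpolation=cv2.INTER_CUBIC))
E
```

```text
8.0 [ 0.4878352  -0.04698406  0.09285702] [-3.14089751e+00  2.51056404e-03 -7.25208783e-03] 0.017970183310688975 19.972345232963562
mouth z=.135 [0.47203116 0.13950708 0.135     ] tri (array([0.47234008, 0.13978623, 0.13174982]), [np.float64(0.00024190117290460585), np.float64(0.00024190117290443362)])
tube base/yaw [array([0.47203116, 0.13950708, 0.135     ]), array([0.47858305, 0.18230273, 0.1       ])]
```

View pics/w5v.png

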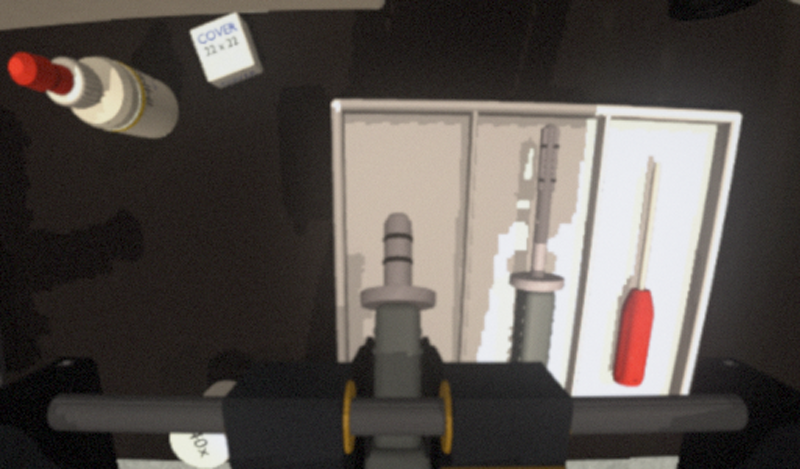

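w5 shows the plug over the empty bay. The tray's far corners are at view px (333,101) and (740,115), the dividers at 472 and 604, the rod collar at (537,283) and the tip at (549,127).

```bash
python3 - <<'E'
from h import *
k=1.5625
g=lambda u,v,z:np.round(atz('w5',(u/k-.2,v/k-.2),z),4)
for n,u,v,z in [('cornL',333,101,.016),('cornR',740,115,.016),('div1',473,108,.016),('div1near',461,345,.016),('div2',606,112,.016),('div2near',574,380,.016),('Lnear',339,345,.016),('rodcol',537,283,.019),('tip',549,127,.019),('tipz',549,127,.023),('plugtip',398,218,.09),('plugcol',398,297,.1)]: print(n,g(u,v,z))
print(tri(('w5',(549/k-.2,127/k-.2)),('w1',(479/1.5-.2,78/1.5-.2))),tri(('w5',(537/k-.2,283/k-.2)),('w1',(475/1.5-.2,151/1.5-.2))))
E
```

```text
cornL [ 0.6064 -0.0128  0.016 ]
cornR [ 0.6018 -0.243   0.016 ]
div1 [ 0.6023 -0.0892  0.016 ]
div1near [ 0.4644 -0.0869  0.016 ]
div2 [ 0.6011 -0.1635  0.016 ]
div2near [ 0.4394 -0.1615  0.016 ]
Lnear [ 0.4649 -0.0103  0.016 ]
rodcol [ 0.5047 -0.1306  0.019 ]
tip [ 0.5923 -0.1309  0.019 ]
tipz [ 0.5917 -0.1295  0.023 ]
plugtip [ 0.5477 -0.0478  0.09  ]
plugcol [ 0.5174 -0.0476  0.1   ]
(array([ 0.59301919, -0.13409435,  0.00707575]), [np.float64(0.0012408958055827243), np.float64(0.0012408958055827573)]) (array([ 0.50856614, -0.12578791,  0.03532822]), [np.float64(0.0007604056162763417), np.float64(0.0007604056162763158)])
```

Request:
drive_tool(steps=[{"claw": 255, "dx": 0.003, "dy": 0.0025, "dz": 0.03, "twist": 0.009}, {"claw": 255, "dx": 0.003, "dy": 0.0025, "dz": 0.055, "twist": 0.009}, {"claw": 255, "dx": 0.003, "dy": 0.0025, "dz": 0.064, "twist": 0.009}, {"claw": 255, "dx": 0.003, "dy": 0.0025, "dz": 0.066, "twist": 0.009}, {"claw": 255, "dx": 0.003, "dy": 0.0025, "dz": 0.068, "twist": 0.009}])

```text
t: 8.62
ee_pos: [0.4929, -0.0499, 0.0271]
eef_rot: [3.141, -0.003, -0.016]
ft_force: [-0.2, 0.5, -0.6]
opening: 0.0184
grasp_force: 20.0
```

Request:
drive_tool(steps=[{"claw": 255, "dx": 0, "dy": 0, "dz": 0.003, "twist": 0}, {"claw": 255, "dx": 0, "dy": 0, "dz": 0.006, "twist": 0}, {"claw": 255, "dx": 0, "dy": 0, "dz": 0.009, "twist": 0}, {"claw": 255, "dx": 0, "dy": 0, "dz": 0.012, "twist": 0}, {"claw": 255, "dx": 0, "dy": 0, "dz": 0.014, "twist": 0}], grip_force=4)

```text
t: 9.25
ee_pos: [0.4915, -0.0497, 0.0116]
eef_rot: [3.142, 0.001, -0.016]
ft_force: [-2.2, -0.1, 3.5]
opening: 0.0181
grasp_force: 4.0
```

```bash
python3 - <<'E'
from h import *
s=readout.observe();print(s['t'],s['ee_pos'],s['eef_rot'],s['opening'],s['grasp_force'],s['ft_force'])
E
```

```text
9.25 [ 0.49146983 -0.04969749  0.0116351 ] [ 3.14159082e+00  8.01017741e-04 -1.61291543e-02] 0.01813904086754694 4.0000708401203156 [-2.24305292 -0.10012628  3.53713806]
```

Request:
drive_tool(steps=[{"claw": 255, "dx": 0, "dy": 0, "dz": 0.002, "twist": 0}, {"claw": 255, "dx": 0, "dy": 0, "dz": 0.004, "twist": 0}, {"claw": 172, "dx": 0, "dy": 0, "dz": 0.004, "twist": 0}, {"claw": 172, "dx": 0, "dy": 0, "dz": 0.004, "twist": 0}, {"claw": 172, "dx": 0, "dy": 0, "dz": 0.004, "twist": 0}])

```text
t: 9.88
ee_pos: [0.4918, -0.0497, 0.0077]
eef_rot: [3.142, -0.0, -0.016]
ft_force: [0.2, -0.3, 0.4]
opening: 0.031
grasp_force: 0.0
```

Request:
drive_tool(steps=[{"claw": 172, "dx": 0, "dy": 0, "dz": 0, "twist": 0}, {"claw": 172, "dx": 0, "dy": 0, "dz": -0.03, "twist": 0}, {"claw": 172, "dx": 0, "dy": 0, "dz": -0.07, "twist": 0}, {"claw": 172, "dx": -0.04, "dy": 0.03, "dz": -0.1, "twist": 0}, {"claw": 172, "dx": -0.09, "dy": 0.07, "dz": -0.1, "twist": 0}])

```text
t: 10.5
ee_pos: [0.4034, -0.1185, 0.1113]
eef_rot: [3.139, -0.006, -0.013]
ft_force: [0.3, -1.3, 0.6]
opening: 0.0306
grasp_force: 0.0
```

```bash
python3 - <<'E'
from h import *
snap('wrist','w6');s=readout.observe();print(s['t'],s['ee_pos'],s['eef_rot'],s['opening'],s['grasp_force'],s['ft_force'])
cv2.imwrite('pics/w6v.png',cv2.resize(cv2.imread('pics/w6.png')[0:300],(800,469),interpolation=cv2.INTER_CUBIC))
E
```

```text
10.55 [ 0.39695161 -0.12094138  0.10823336] [ 3.13796742e+00  1.87433230e-03 -1.78258096e-02] 0.031045468064415507 0.0 [ 0.4627778  -1.96679395 -2.3673594 ]
```

View pics/w6v.png

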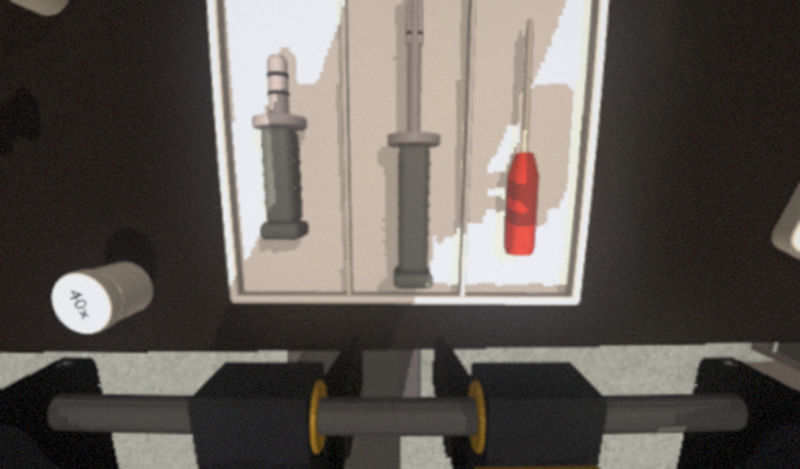

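The plug lies flat and lengthwise in the bay, at view px (265–305, 55–240). The rod's collar is at (414,139) and its knob at (413,277).

```bash
python3 - <<'E'
from h import *
k=1.5625
g=lambda f,u,v,z:np.round(atz(f,(u/k-.2,v/k-.2),z),4)
for n,u,v,z in [('knobback',413,288,.019),('knob',413,276,.03),('col',414,138,.03),('handlefront',414,148,.03),('handleback',413,266,.03),('div1',347,200,.016),('div2',465,200,.016),('near wall',400,298,.016)]: print(n,g('w6',u,v,z))
k2=lambda u,v:(u/k-.2,v/k-.2)
print(tri(('w6',k2(414,139)),('w5',k2(537,283))),tri(('w6',k2(414,140)),('w1',(475/1.5-.2,151/1.5-.2))))
E
```

```text
knobback [ 0.4154 -0.1296  0.019 ]
knob [ 0.4254 -0.1292  0.03  ]
col [ 0.5057 -0.1301  0.03  ]
handlefront [ 0.5002 -0.1301  0.03  ]
handleback [ 0.4316 -0.1292  0.03  ]
div1 [ 0.4714 -0.0888  0.016 ]
div2 [ 0.4705 -0.1624  0.016 ]
near wall [ 0.4081 -0.1211  0.016 ]
(array([ 0.50575526, -0.12998003,  0.02225053]), [np.float64(0.0005648662369474309), np.float64(0.000564866236947512)]) (array([ 0.50882082, -0.1313168 ,  0.01165977]), [np.float64(0.001986758684353489), np.float64(0.0019867586843537906)])
```

Request:
drive_tool(steps=[{"claw": 172, "dx": 0.0475, "dy": 0.0105, "dz": 0.03, "twist": 0}, {"claw": 172, "dx": 0.0475, "dy": 0.0105, "dz": 0.07, "twist": 0}, {"claw": 172, "dx": 0.0475, "dy": 0.0105, "dz": 0.095, "twist": 0}, {"claw": 172, "dx": 0.0475, "dy": 0.0105, "dz": 0.101, "twist": 0}, {"claw": 172, "dx": 0.0475, "dy": 0.0105, "dz": 0.101, "twist": 0}])

```text
t: 11.18
ee_pos: [0.4492, -0.1286, 0.0069]
eef_rot: [3.142, -0.0, -0.016]
ft_force: [0.1, -0.9, -0.2]
opening: 0.0309
grasp_force: 0.0
```

Request:
drive_tool(steps=[{"claw": 255, "dx": 0, "dy": 0, "dz": 0, "twist": 0}, {"claw": 255, "dx": 0, "dy": 0, "dz": 0, "twist": 0}, {"claw": 255, "dx": 0, "dy": 0, "dz": 0, "twist": 0}, {"claw": 255, "dx": 0, "dy": 0, "dz": 0, "twist": 0}, {"claw": 255, "dx": 0, "dy": 0, "dz": 0, "twist": 0}], grip_force=4)

```text
t: 11.8
ee_pos: [0.4501, -0.129, 0.008]
eef_rot: [3.141, -0.002, -0.016]
ft_force: [-0.8, 0.7, 5.3]
opening: 0.0183
grasp_force: 4.0
```

Request:
drive_tool(steps=[{"claw": 255, "dx": 0, "dy": 0, "dz": -0.004, "twist": 0}, {"claw": 255, "dx": 0, "dy": 0, "dz": -0.01, "twist": 0}, {"claw": 255, "dx": 0.002, "dy": 0, "dz": -0.018, "twist": 0}, {"claw": 255, "dx": 0.004, "dy": 0, "dz": -0.028, "twist": 0}, {"claw": 255, "dx": 0.004, "dy": 0, "dz": -0.028, "twist": 0}])

```text
t: 12.42
ee_pos: [0.4543, -0.129, 0.0361]
eef_rot: [3.141, -0.003, -0.016]
ft_force: [1.2, 0.3, -2.1]
opening: 0.0179
grasp_force: 4.0
```

```bash
python3 - <<'E'
from h import *
snap('wrist','w7');snap('side','s7');s=readout.observe();print(s['t'],s['ee_pos'],s['eef_rot'],s['opening'],s['grasp_force'],s['ft_force'],s['moment'])
# predicted wrist pixel rows of collar for tilts
p=s['ee_pos']+[0,0,.015]
for a in (0,8,16,24):
    r=np.radians(a); print(a,[np.round(proj('w7',p+np.array([L*np.cos(r),0,-L*np.sin(r)]))) for L in(.057,.145)])
im=cv2.imread('pics/w7.png'); 
# rod tip detection: print column profile near the collar/tip
cv2.imwrite('pics/w7c.png',im)
E
```

```text
12.525 [ 0.45317759 -0.12862402  0.03482995] [ 3.14149674e+00 -2.46222481e-04 -1.61289626e-02] 0.01807230188709929 3.999677002429962 [ 0.80009748  0.2827153  -1.13958001] [0.03801753 0.06491618 0.04653219]
0 [array([251., 150.]), array([248., -19.])]
8 [array([251., 150.]), array([249.,   1.])]
16 [array([251., 151.]), array([250.,  21.])]
24 [array([252., 154.]), array([250.,  40.])]
```

```bash
python3 - <<'E'
from h import *
im=cv2.imread('pics/w7.png').astype(int).sum(2)//3
for v in list(range(0,60,4))+list(range(60,180,8)): print(v,im[v,236:268:2])
E
```

```text
0 [177 179 176 178 164 128 140 129 128 140 139 139 146 141 170 182]
4 [135 136 135 135 122  90  88  93 128 141 135  95  95  89 122 132]
8 [ 92  92  94  92  87 114 122 121 132 140 137 127 132 115  90  94]
12 [108 106 110 105 108 128 141 124 129 143 142 135 147 132 107 107]
16 [149 149 149 150 143 134 141 129 129 140 140 138 147 136 144 150]
20 [150 149 150 153 147 131 139 120 129 141 138 127 148 134 145 156]
24 [183 182 182 181 172 137 143 135 131 143 142 140 148 140 175 182]
28 [183 182 181 182 170 136 140 120 131 143 139 126 145 144 180 182]
32 [183 181 184 183 170 135 141 132 132 142 142 140 151 140 181 183]
36 [185 184 183 183 172 138 142 131 132 145 140 137 149 143 178 183]
40 [182 185 184 184 173 126 125 124 131 145 139 123 128 125 179 185]
44 [170 175 184 181 175 112 113 112 133 143 143 123 118 118 172 183]
48 [155 163 185 182 182 140 144 135 134 144 140 143 151 137 181 184]
52 [153 161 184 183 180 138 141 133 135 142 142 137 144 134 180 185]
56 [151 163 186 184 183 159 116 121 133 144 141 129 119 165 182 183]
60 [152 164 184 185 184 171 121 123 134 146 141 131 122 169 186 184]
[... 276 characters left out ...]

100 [169 184 187 185 184 182 124 125 132 143 142 133 122 178 186 186]
108 [157 182 186 185 186 179 124 125 135 143 137 130 125 182 184 185]
116 [156 179 185 186 183 181 121 125 134 141 140 129 125 179 184 186]
124 [157 184 186 185 186 180 123 123 135 141 137 129 131 182 187 187]
132 [157 183 184 184 185 178 124 123 137 141 136 131 130 180 185 184]
140 [152 168 185 185 185 179 123 122 132 136 138 127 128 180 188 186]
148 [120 123 128 127 131 131 135 139 139 137 141 141 137 135 134 133]
156 [126 130 126 128 130 135 134 136 139 140 136 133 133 134 132 129]
164 [152 125  81  88  91  95  95  93  91  94  95  97  95  93  92  91]
172 [149 118  77  85  93  94  96  94  95  94  95  96  95  94  92  92]
```

Request:
drive_tool(steps=[{"claw": 255, "dx": 0, "dy": 0, "dz": 0, "twist": 0}, {"claw": 255, "dx": 0.004, "dy": 0, "dz": -0.015, "twist": 0}, {"claw": 255, "dx": 0.006, "dy": 0, "dz": -0.018, "twist": 0}, {"claw": 255, "dx": 0.013, "dy": 0, "dz": -0.034, "twist": 0}, {"claw": 255, "dx": 0.015, "dy": 0, "dz": -0.036, "twist": 0}], grip_force=3)

```text
t: 13.15
ee_pos: [0.47, -0.1294, 0.0728]
eef_rot: [3.14, -0.004, -0.016]
ft_force: [-0.4, 0.2, -2.4]
opening: 0.0179
grasp_force: 3.0
```

```bash
cat > rod.py <<'E'
from h import *
import sys
def rod(n):
    snap('wrist',n); s=readout.observe()
    print(s['t'],s['ee_pos'],s['eef_rot'],s['opening'],s['grasp_force'],s['ft_force'])
    p=s['ee_pos']+[0,0,.015]; y=s['eef_rot'][2]
    for a in (0,10,20,30,40,50):
        r=np.radians(a); print(a,[np.round(proj(n,p+np.array([L*np.cos(r)*np.cos(y),L*np.cos(r)*np.sin(y),-L*np.sin(r)]))) for L in(.057,.145)])
    im=cv2.imread(f'pics/{n}.png').astype(int).sum(2)//3
    for v in list(range(0,176,6)): print(v,im[v,230:274:3])
rod(sys.argv[1])
E
python3 rod.py w8
```

```text
13.2 [ 0.46961189 -0.1292765   0.07231176] [ 3.14058257e+00 -2.76817561e-03 -1.59852807e-02] 0.018219855571837695 3.000033013522625 [ 0.46263582  0.14490071 -1.5725782 ]
0 [array([253., 149.]), array([253., -22.])]
10 [array([253., 149.]), array([253.,   4.])]
20 [array([253., 152.]), array([253.,  29.])]
30 [array([253., 156.]), array([253.,  54.])]
40 [array([253., 163.]), array([253.,  77.])]
50 [array([253., 171.]), array([253., 100.])]
0 [23 27 22 15 19 22 21 18 19 25 21 14 27 18 19]
6 [26 18 21 16 27 22 18 22 25 23 19 27 24 22 24]
12 [25 25 28 27 27 26 23 26 27 28 24 27 24 25 26]
18 [30 30 32 24 25 25 31 25 30 29 25 23 31 26 25]
24 [ 29  31  33  34  29  30  52  74 107  77  49  35  30  35  32]
30 [ 31  28  35  37  34  36 116 125 128 129 123  35  34  35  34]
36 [ 40  34  36  37  39  37 107 116 129 122 114  34  36  40  37]
42 [179 180 179 179 179 177 133 122 131 129 136 178 180 181 181]
48 [100  99 101 100  98 102 125 119 131 126 129  99 101  99  99]
54 [151 151 147 150 149 147 131 119 132 128 134 147 148 151 150]
60 [185 182 181 177 183 182 136 123 137 130 138 182 183 185 185]
66
[... 545 characters left out ...]
187 156 127 140 137 157 189 189 187 186]
120 [154 151 156 187 189 187 156 127 143 134 156 186 188 187 187]
126 [155 154 157 187 186 186 155 127 141 135 157 187 186 190 189]
132 [153 155 162 188 187 187 157 128 143 134 155 187 188 189 187]
138 [153 154 183 188 188 187 156 128 146 137 155 188 188 190 189]
144 [153 150 170 159 146 139 139 138 141 146 141 146 149 160 173]
150 [121 112 120 129 134 140 144 149 154 151 143 137 134 133 125]
156 [138  85  82  79  79  82  82  85  85  84  85  85  83  88  83]
162 [151 169 187 157  84  97  98 100 101 104 104 102  92 158 187]
168 [150 155 157 136  85  96  99  99 100 100 106 101  89 156 186]
174 [153 151 151 121  86  93  98  99 100 101 105 103  89 135 187]
```

Request:
drive_tool(steps=[{"claw": 255, "dx": 0, "dy": 0, "dz": -0.015, "twist": 0}, {"claw": 255, "dx": 0, "dy": 0, "dz": -0.018, "twist": 0}, {"claw": 255, "dx": 0, "dy": 0, "dz": -0.034, "twist": 0}, {"claw": 255, "dx": 0, "dy": 0, "dz": -0.036, "twist": 0}, {"claw": 255, "dx": 0, "dy": 0, "dz": -0.036, "twist": 0}])

```text
t: 13.82
ee_pos: [0.4682, -0.1289, 0.107]
eef_rot: [3.141, -0.001, -0.016]
ft_force: [-0.2, 0.1, -1.7]
opening: 0.0178
grasp_force: 3.0
```

```bash
cat > rod.py <<'E'
from h import *
import sys
from scipy.optimize import brentq
def rod(n,off=.015,L=.145):
    snap('wrist',n); s=readout.observe()
    print(s['t'],s['ee_pos'],s['eef_rot'],s['opening'],s['grasp_force'],s['ft_force'])
    p=s['ee_pos']+[0,0,off]; y=s['eef_rot'][2]
    P=lambda a,L=L:proj(n,p+np.array([L*np.cos(a)*np.cos(y),L*np.cos(a)*np.sin(y),-L*np.sin(a)]))
    im=cv2.GaussianBlur(cv2.imread(f'pics/{n}.png').astype(np.float32).mean(2),(0,0),.8)
    u=int(round(P(.5)[0])); print('u',u)
    for v in range(0,160,6): print(v,im[v,u-18:u+19:4].astype(int),'ang',round(np.degrees(brentq(lambda a:P(a)[1]-v,-.3,1.4)),1))
rod(sys.argv[1])
E
python3 rod.py w9
```

```text
13.875 [ 0.4679101  -0.12878995  0.10653971] [-3.14145490e+00  2.37461741e-04 -1.62588006e-02] 0.018112311302801328 2.9999978095293045 [-0.17414646  0.78081968 -0.40177551]
u 253
0 [18 17 20 20 19 21 21 18 22 21] ang 8.6
6 [19 18 21 21 19 20 18 21 19 21] ang 11.0
12 [22 22 21 20 21 24 23 23 21 22] ang 13.3
18 [23 23 21 23 24 24 25 24 25 22] ang 15.7
24 [27 24 25 26 25 27 26 25 25 25] ang 18.1
30 [29 29 30 28 26 27 29 27 29 30] ang 20.5
36 [33 32 31 30 33 31 30 30 33 32] ang 22.9
42 [36 35 36 38 58 75 49 34 35 37] ang 25.3
48 [ 87  88  87  95 127 129 126  87  87  85] ang 27.8
54 [142 141 140 118  93 124  86 140 141 141] ang 30.3
60 [147 147 148 134 125 131 130 146 147 147] ang 32.8
66 [184 184 179 160 127 133 135 181 185 184] ang 35.3
72 [186 185 185 161 124 132 136 184 186 186] ang 37.8
78 [186 186 186 155 119 133 119 185 186 187] ang 40.4
84 [173 187 186 159 127 135 128 185 187 187] ang 43.0
90 [159 186 187 179 126 135 142 187 187 188] ang 45.6
96 [158 188 187 179 126 137 143 188 188 188] ang 48.2
102 [156 185 187 177 126 136 143 188 188 188] ang 50.8
108 [170 188 188 178 126 137 137 189 189 188] ang 53.5
114 [171 188 188 177 127 138 138 188 188 189] ang 56.2
120 [186 188 187 177 127 138 138 188 188 189] ang 58.9
126 [186 188 188 177 127 138 138 188 189 190] ang 61.6
132 [187 188 188 177 128 138 139 189 189 190] ang 64.4
138 [187 188 187 176 127 138 137 188 190 190] ang 67.1
144 [186 183 173 162 131 139 141 173 183 189] ang 69.9
150 [116 125 133 137 141 146 141 138 134 128] ang 72.7
156 [101  94  88  85  84  84  86  89  96  99] ang 75.5
```

Request:
drive_tool(steps=[{"claw": 255, "dx": 0, "dy": 0, "dz": -0.018, "twist": 0}, {"claw": 255, "dx": 0, "dy": 0, "dz": -0.02, "twist": 0}, {"claw": 255, "dx": 0, "dy": 0, "dz": -0.038, "twist": 0}, {"claw": 255, "dx": 0, "dy": 0, "dz": -0.04, "twist": 0}, {"claw": 255, "dx": 0, "dy": 0, "dz": -0.058, "twist": 0}])

```text
t: 14.5
ee_pos: [0.4671, -0.1285, 0.1641]
eef_rot: [-3.141, 0.003, -0.016]
ft_force: [-0.4, -0.6, -0.8]
opening: 0.0179
grasp_force: 3.0
```

```bash
sed -i 's/off=.015/off=.0115/; s/range(0,160,6)/range(36,96,6)/' rod.py; python3 rod.py w10
```

```text
14.55 [ 0.46909434 -0.12921967  0.16783838] [ 3.14053836e+00 -2.86061653e-03 -1.61428780e-02] 0.018226140516003683 3.000096157193184 [ 1.26353132 -0.07679376  1.29723815]
u 255
36 [30 32 32 31 28 31 29 31 31 30] ang 24.6
42 [35 35 34 32 32 33 32 33 31 35] ang 27.0
48 [38 39 38 36 37 37 37 37 37 36] ang 29.4
54 [42 42 40 41 40 39 40 40 39 39] ang 31.8
60 [79 80 80 74 65 71 78 79 78 79] ang 34.3
66 [125 122 122 127 128 134 124 123 123 123] ang 36.8
72 [163 168 155 107 124 109 144 162 169 157] ang 39.3
78 [187 186 188 143 128 133 179 187 187 189] ang 41.8
84 [187 188 188 139 131 133 169 188 188 188] ang 44.4
90 [188 189 187 107 126 104 163 188 189 188] ang 46.9
```

Request:
drive_tool(steps=[{"claw": 255, "dx": 0, "dy": 0, "dz": -0.01, "twist": 0}, {"claw": 255, "dx": -0.005, "dy": -0.03, "dz": -0.03, "twist": -0.18}, {"claw": 255, "dx": -0.01, "dy": -0.06, "dz": -0.05, "twist": -0.36}, {"claw": 255, "dx": -0.015, "dy": -0.09, "dz": -0.066, "twist": -0.54}, {"claw": 255, "dx": -0.022, "dy": -0.117, "dz": -0.066, "twist": -0.72}], grip_force=12)

```text
t: 15.18
ee_pos: [0.4486, -0.0107, 0.2329]
eef_rot: [3.139, -0.002, 0.71]
ft_force: [-0.3, -0.4, -1.9]
opening: 0.0179
grasp_force: 12.0
```

Request:
drive_tool(steps=[{"claw": 255, "dx": 0, "dy": 0, "dz": 0, "twist": -0.18}, {"claw": 255, "dx": 0, "dy": 0, "dz": 0, "twist": -0.36}, {"claw": 255, "dx": 0, "dy": 0, "dz": 0, "twist": -0.54}, {"claw": 255, "dx": 0, "dy": 0, "dz": 0, "twist": -0.716}, {"claw": 255, "dx": 0, "dy": 0, "dz": 0, "twist": -0.716}])

```text
t: 15.8
ee_pos: [0.4479, -0.0115, 0.2309]
eef_rot: [3.142, 0.0, 1.418]
ft_force: [-0.1, 0.8, -1.4]
opening: 0.018
grasp_force: 12.0
```

```bash
python3 rod.py w11; python3 - <<'E'
from h import *
snap('side','s11')
a=cv2.resize(cv2.imread('pics/w11.png')[0:200,150:350],(400,400),interpolation=cv2.INTER_CUBIC)
b=cv2.resize(cv2.imread('pics/s11.png')[150:250,220:320],(400,400),interpolation=cv2.INTER_CUBIC)
cv2.imwrite('pics/g11.png',np.hstack([a,b]))
E
```

```text
15.85 [ 0.44792812 -0.01151541  0.23079682] [-3.14159118e+00  3.86433272e-05  1.41678064e+00] 0.017704541454626656 11.999626010656357 [ 0.1391773  -0.22362646 -0.52309808]
u 255
36 [ 67 193 150 186 211 244 240 211 194  65] ang 22.5
42 [ 59 121 197 223 241 244 240 218 118  57] ang 25.0
48 [ 59  60  69 132 176 179 132  70  59  59] ang 27.5
54 [59 60 60 60 59 61 59 59 57 56] ang 30.0
60 [60 60 59 70 93 78 61 60 58 58] ang 32.6
66 [ 61  60  62 219 238 237 108  60  59  57] ang 35.1
72 [ 63  63  63 158 230 193  83  59  61  58] ang 37.7
78 [ 65  64  66 221 236 236 111  60  60  59] ang 40.3
84 [ 67  66  67 222 237 233 110  62  59  58] ang 42.9
90 [ 69  69  69 153 231 183  83  63  61  59] ang 45.5
```

View pics/g11.png

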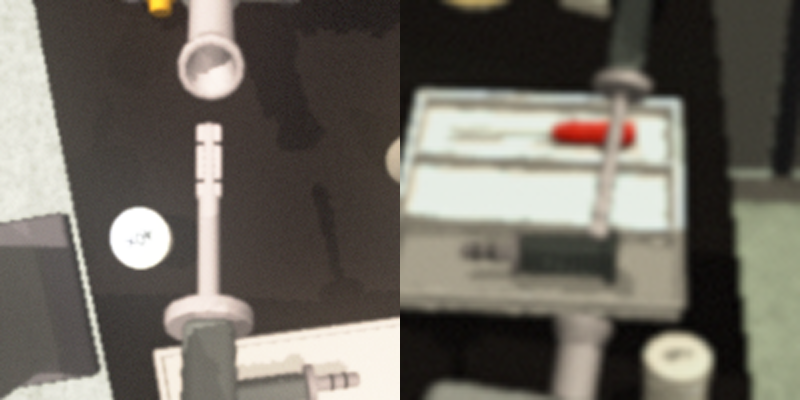

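In w11 the rod (marks up) has its tip at (254,62) and collar at (254.5,157), with the mouth at (256,34). In the side view the tip is at (269.5,208) and the mouth at about (265.5,231). The plug is still flat in its bay.

```bash
python3 - <<'E'
from h import *
T=tri(('w11',(254,62.5)),('s11',(269.3,207)));M=tri(('w11',(256,34)),('s11',(265.5,231)));C=tri(('w11',(254.5,157.5)),('s11',(275.2,170.5)))
print(T,M,C); a=T[0]-C[0]; print('rod len',np.linalg.norm(a),'pitch',np.degrees(np.arctan2(-a[2],np.hypot(a[0],a[1]))),'yaw',np.arctan2(a[1],a[0]))
print('M-T',M[0]-T[0], atz('w11',(256,34),.135),atz('w4',(256,97.5),.135),tri(('w11',(256,34)),('w4',(256,97.5)),('s11',(265.5,231)),('s4',(265.7,231.7))))
E
```

```text
(array([0.46611547, 0.10617205, 0.17036807]), [np.float64(0.0005679020233252752), np.float64(0.0005679020233253988)]) (array([0.47267249, 0.13810506, 0.1321069 ]), [np.float64(0.00036404905678999845), np.float64(0.00036404905678992343)]) (array([0.45560606, 0.03608147, 0.21495678]), [np.float64(0.00046692890057370553), np.float64(0.00046692890057370364)])
rod len 0.08373345193383411 pitch 32.175053205035205 yaw 1.4219645980552564
M-T [ 0.00655702  0.03193301 -0.03826117] [0.47215732 0.13726467 0.135     ] [0.47203116 0.13950708 0.135     ] (array([0.47251181, 0.13895252, 0.13181402]), [np.float64(0.0007416597007413917), np.float64(0.0009284523213708408), np.float64(0.0009684788290582802), np.float64(0.0006143723281894866)])
```

Request:
drive_tool(steps=[{"claw": 255, "dx": 0.01, "dy": 0.001, "dz": 0.014, "twist": 0}, {"claw": 255, "dx": 0.02, "dy": 0.001, "dz": 0.026, "twist": 0}, {"claw": 255, "dx": 0.0285, "dy": 0.001, "dz": 0.034, "twist": 0}, {"claw": 255, "dx": 0.0285, "dy": 0.001, "dz": 0.034, "twist": 0}, {"claw": 255, "dx": 0.0285, "dy": 0.001, "dz": 0.034, "twist": 0}], grip_force=10)

```text
t: 16.52
ee_pos: [0.4534, 0.0166, 0.1969]
eef_rot: [3.141, 0.0, 1.42]
ft_force: [-0.3, -0.1, -1.0]
opening: 0.0178
grasp_force: 10.0
```

```bash
python3 - <<'E'
from h import *
snap('wrist','w12');snap('side','s12');s=readout.observe();print(s['ee_pos'],s['eef_rot'],s['ft_force'])
M=(.4724,.139,.1335)
for n in('w12','s12'):
    u,v=np.round(proj(n,M)).astype(int);print(n,'mouth proj',u,v)
    im=cv2.GaussianBlur(cv2.imread(f'pics/{n}.png').astype(np.float32).mean(2),(0,0),.6)
    for r in range(v-26,v+27,3): print(r,im[r,u-16:u+17:2].astype(int))
E
```

```text
[0.4535933  0.01636392 0.19720712] [3.14058897e+00 4.66056655e-05 1.41961715e+00] [ 0.43169252  0.54160927 -1.06347841]
w12 mouth proj 255 57
31 [ 63  98 193 226 234 237 236 234 232 226 217 203 183 151  93  55  54]
34 [ 63 107 198 227 235 236 236 234 232 225 215 203 181 152  98  61  51]
37 [ 64 110 202 227 234 233 230 225 221 219 212 201 183 152 100  59  53]
40 [ 65 123 206 215 209 206 211 214 211 200 187 182 175 152 101  65  57]
43 [ 69 128 200 224 234 234 234 235 235 233 228 218 200 163 110  69  62]
46 [132 209 230 225 212 201 190 183 184 194 202 208 217 211 176 112  66]
49 [213 223 204 172 160 164 166 162 156 152 146 141 167 199 208 184 104]
52 [218 185 138 141 157 169 177 176 165 153 143 133 129 152 189 202 151]
55 [200 147 134 149 162 172 179 178 171 165 166 180 203 197 178 198 188]
58 [185 141 146 158 170 177 184 220 236 239 243 240 230 212 189 194 187]
61 [195 158 157 160 192 210 216 232 239 244 245 241 235 219 203 202 181]
64 [200 188 175 173 200 235 240 239 236 239 239 230 217 223 212 203 149]
67 [146 200 196 186 207 236 240 239 236 239 230 178 173 217 206 148  76]
70 [ 73 1
[... 1010 characters left out ...]
8 161 118  81  70  77  75  79  83]
232 [ 10  11  11  12  35  87 120 139 146 143 129  80  20  10  10   9  12]
235 [ 10  12  10  11  27  85 126 141 148 134  89  33  11  11  10  23 109]
238 [ 11  10  10  12  36 105 151 173 176 150  72  15  11  10  12  76 190]
241 [ 17  17  17  19  53 119 159 177 176 141  55  14  11  10  11  52 154]
244 [ 18  18  19  22  71 133 165 179 173 123  41  18  18  19  17  41  96]
247 [ 58  46  34  35  86 142 171 180 166 104  29  16  15  12  11  36  88]
250 [143 138 134 127 123 129 148 154 142  94  47  31  25  21  17  42  88]
253 [146 146 146 146 145 145 145 144 144 141 137 133 129 123 111 105 105]
256 [145 146 145 145 145 144 145 145 145 145 144 143 142 142 142 142 140]
```

Request:
drive_tool(steps=[{"claw": 255, "dx": 0.003, "dy": 0, "dz": 0.0025, "twist": 0}, {"claw": 255, "dx": 0.0065, "dy": 0, "dz": 0.0055, "twist": 0}, {"claw": 255, "dx": 0.011, "dy": 0, "dz": 0.009, "twist": 0}, {"claw": 255, "dx": 0.0155, "dy": 0, "dz": 0.0125, "twist": 0}, {"claw": 255, "dx": 0.0155, "dy": 0, "dz": 0.0125, "twist": 0}])

```text
t: 17.25
ee_pos: [0.4555, 0.0324, 0.1838]
eef_rot: [-3.141, -0.001, 1.42]
ft_force: [0.3, 0.8, 0.1]
opening: 0.0174
grasp_force: 10.0
```

Request:
drive_tool(steps=[{"claw": 255, "dx": 0.006, "dy": 0, "dz": 0.003, "twist": 0}, {"claw": 255, "dx": 0.012, "dy": 0, "dz": 0.006, "twist": 0}, {"claw": 255, "dx": 0.018, "dy": 0, "dz": 0.009, "twist": 0}, {"claw": 255, "dx": 0.024, "dy": 0, "dz": 0.0115, "twist": 0}, {"claw": 255, "dx": 0.03, "dy": 0, "dz": 0.0145, "twist": 0}])

```text
t: 17.88
ee_pos: [0.46, 0.0617, 0.1693]
eef_rot: [-3.141, 0.001, 1.42]
ft_force: [-0.8, -1.0, -1.3]
opening: 0.0176
grasp_force: 10.0
```

Request:
drive_tool(steps=[{"claw": 255, "dx": 0.005, "dy": 0, "dz": 0.0025, "twist": 0}, {"claw": 255, "dx": 0.01, "dy": 0, "dz": 0.005, "twist": 0}, {"claw": 255, "dx": 0.015, "dy": 0, "dz": 0.009, "twist": 0}, {"claw": 255, "dx": 0.02, "dy": 0, "dz": 0.012, "twist": 0}, {"claw": 255, "dx": 0.025, "dy": 0, "dz": 0.015, "twist": 0}])

```text
t: 18.5
ee_pos: [0.4641, 0.0862, 0.1548]
eef_rot: [3.141, 0.001, 1.42]
ft_force: [-0.4, -4.1, 5.6]
opening: 0.0174
grasp_force: 10.1
```

```bash
python3 - <<'E'
from h import *
snap('wrist','w13');s=readout.observe();print(s['ee_pos'],s['eef_rot'],s['ft_force'])
n='w13';u,v=np.round(proj(n,(.4724,.139,.1335))).astype(int);print(n,'mouth proj',u,v)
im=cv2.GaussianBlur(cv2.imread(f'pics/{n}.png').astype(np.float32).mean(2),(0,0),.6)
for r in range(v-26,v+90,4): print(r,im[r,u-30:u+31:4].astype(int))
E
```

```text
[0.46415683 0.08637652 0.1548743 ] [3.14106000e+00 8.99053580e-04 1.42016841e+00] [-1.26560279 -2.28303777  0.17941088]
w13 mouth proj 255 149
123 [ 60  61  62  66 197 236 239 237 216 191 153  88  66  64  62  52]
127 [ 58  60  60  64 202 234 237 231 214 191 155  86  65  64  63  54]
131 [ 59  60  61  64 202 206 200 194 185 171 158  88  66  64  61  57]
135 [ 60  60  60  67 182 200 204 203 190 174 150  98  66  62  62  60]
139 [ 60  60  61 130 207 230 229 230 225 206 180 137  68  62  63  61]
143 [ 57  58  74 217 218 179 165 166 177 198 191 175 104  63  61  61]
147 [ 63  60 139 198 134 147 192 221 173 168 150 172 154  64  63  62]
151 [ 61  63 135 182 215 239 242 241 231 221 200 157 167  63  61  59]
155 [ 63  64 125 226 235 239 242 239 234 233 207 180 141  66  61  59]
159 [ 62  64 182 212 181 169 175 179 174 168 169 172 146  72  59  58]
163 [ 64  65 174 171 162 148 159 160 160 157 113 119 151  73  51  48]
167 [ 66  67 116 169 146 154 166 166 166 161 115 114 112  57  49  47]
171 [ 66  68  68  96 132 155 165 167 164 163 118  89  62  53  48  46]
175 [ 69  67  67  68 134 155 158 160 166 162 12
[... 372 characters left out ...]

199 [198 147  86  63  90 106 109 107 107 113 109  64  46  46  44  45]
203 [254 162  75  61  88 107 110 108 108 106 108  54  48  45  47  42]
207 [247 199  67  63  88 108 109 107 107 105 106  59  46  45  44  40]
211 [243 220  63  60  92 107 109 109 109 106  95  65  45  44  42  42]
215 [243 189  62  57  87 107 109 108 108 107  97  50  40  43  43  42]
219 [239  90  56  55  89 107 110 107 106 106  96  57  35  43  43  39]
223 [123  56  52  52  90 107 108 108 107 106  97  61  34  30  39  40]
227 [ 58  53  51  53  86 107 108 108 107 106  95  50  33  32  35  40]
231 [ 54  50  49  52  86 106 111 107 107 107  96  51  34  31  30  39]
235 [ 49  47  46  49  86 106 110 108 108 105  95  48  34  29  32  37]
```

Request:
drive_tool(steps=[{"claw": 255, "dx": 0.001, "dy": 0, "dz": -0.003, "twist": 0}, {"claw": 255, "dx": 0.003, "dy": 0, "dz": -0.004, "twist": 0}, {"claw": 255, "dx": 0.005, "dy": 0, "dz": -0.004, "twist": 0}, {"claw": 255, "dx": 0.007, "dy": 0, "dz": -0.004, "twist": 0}, {"claw": 255, "dx": 0.008, "dy": 0, "dz": -0.0035, "twist": 0}])

```text
t: 19.18
ee_pos: [0.4651, 0.0927, 0.1599]
eef_rot: [3.141, 0.004, 1.42]
ft_force: [-5.5, -9.0, 9.7]
opening: 0.0182
grasp_force: 10.1
```

```bash
cat > m.py <<'E'
from h import *
import sys
n=sys.argv[1];snap('wrist',n);s=readout.observe();print(s['t'],s['ee_pos'],s['ft_force'],s['opening'],s['grasp_force'])
u,v=np.round(proj(n,(.4724,.139,.1335))).astype(int);print(n,'mouth proj',u,v)
im=cv2.GaussianBlur(cv2.imread(f'pics/{n}.png').astype(np.float32).mean(2),(0,0),.6)
for r in range(v-20,v+60,3): print(r,im[r,u-30:u+31:4].astype(int))
E
python3 m.py w14
```

```text
19.225 [0.46511468 0.09280628 0.15995415] [-5.13774914 -7.72114176  7.96227477] 0.017744234016635017 10.087374337599613
w14 mouth proj 255 157
137 [ 58  56  59  62 190 230 226 210 210 192 150  78  64  61  61  57]
140 [ 57  59  58  61 190 203 198 193 183 172 144  80  63  63  62  58]
143 [ 59  58  61  62 172 197 203 201 184 171 144  83  62  62  62  59]
146 [ 61  60  62  80 190 211 214 219 202 181 157 111  63  60  61  58]
149 [ 62  62  61 145 215 238 237 235 228 213 187 140  67  62  61  57]
152 [ 61  61  72 210 226 211 200 205 198 184 190 170  96  60  61  60]
155 [ 63  62 101 211 214 236 239 240 235 211 188 178 129  61  61  57]
158 [ 62  63 105 217 232 240 242 242 236 218 195 173 145  62  59  57]
161 [ 63  63 143 225 225 215 218 212 213 202 195 167 128  61  51  48]
164 [ 64  64 170 200 178 163 154 156 150 148 164 176 139  62  49  48]
167 [ 63  62 169 180 172 150 156 157 154 145 112 147 169  64  50  48]
170 [ 65  64 142 179 152 151 159 161 160 152 106 119 152  62  48  48]
173 [ 65  65  99 172 148 149 151 160 159 154 106 119  97  59  48  45]
176 [ 67  65  66 107 143 151 151 159 158 155 11
[... 232 characters left out ...]

188 [ 69  68  68  65  97 147 152 151 154 155 114  67  58  55  46  45]
191 [119  65  61  60  87 144 150 147 144 155 108  63  51  48  45  43]
194 [150 121  61  59  83 114 117 106 108 137 106  50  47  46  43  44]
197 [149 146  69  58  82 103 107 104 105 114 105  53  47  46  45  43]
200 [150 150  87  60  91 102 105 104 106 113 105  64  46  42  47  40]
203 [218 148  92  60  86 104 107 105 106 108 105  56  46  46  43  42]
206 [252 160  82  58  85 103 105 106 103 103 100  50  44  44  41  40]
209 [243 199  68  58  85 103 105 105 104 103  93  51  45  44  43  43]
212 [242 226  64  59  91 103 106 105 105 103  93  59  44  43  43  40]
215 [242 229  61  55  86 105 106 104 104 103  93  51  41  43  42  39]
```

Request:
drive_tool(steps=[{"claw": 255, "dx": 0.001, "dy": -0.001, "dz": 0.0, "twist": 0}, {"claw": 255, "dx": 0.002, "dy": -0.001, "dz": 0.001, "twist": 0}, {"claw": 255, "dx": 0.003, "dy": -0.001, "dz": 0.002, "twist": 0}, {"claw": 255, "dx": 0.004, "dy": -0.001, "dz": 0.003, "twist": 0}, {"claw": 255, "dx": 0.004, "dy": -0.001, "dz": 0.003, "twist": 0}], grip_force=14)

```text
t: 19.85
ee_pos: [0.4656, 0.096, 0.1591]
eef_rot: [3.139, 0.005, 1.42]
ft_force: [-7.7, -11.4, 15.7]
opening: 0.0179
grasp_force: 14.0
```

```bash
python3 m.py w15 | head -14
```

```text
19.9 [0.46558698 0.09601881 0.15918698] [ -8.13818507 -11.26454881  16.28085541] 0.018268849822456006 14.011999815702438
w15 mouth proj 255 162
142 [ 57  60  60  60 193 230 231 204 198 190 148  77  63  61  61  58]
145 [ 59  61  59  61 187 196 200 198 184 167 142  80  64  62  60  60]
148 [ 62  61  58  62 171 198 206 206 187 171 144  83  63  63  60  60]
151 [ 61  60  62  84 190 212 219 227 214 182 155 112  63  62  59  60]
154 [ 60  61  64 152 218 238 237 238 237 213 187 141  69  60  59  59]
157 [ 61  61  75 212 226 216 210 215 209 188 190 170  98  61  60  57]
160 [ 60  63 103 210 219 236 239 240 234 211 192 176 132  61  51  49]
163 [ 61  63 103 220 231 239 241 241 234 215 195 169 141  56  47  47]
166 [ 60  63 148 223 219 205 210 210 208 195 193 170 127  61  50  46]
169 [ 62  63 168 195 178 147 140 144 144 138 157 175 142  61  47  47]
172 [ 61  64 161 180 166 146 149 158 155 146 111 147 169  61  50  45]
175 [ 62  62 140 180 150 149 150 156 158 150 106 121 146  60  50  47]
```

Request:
drive_tool(steps=[{"claw": 255, "dx": -0.005, "dy": 0.001, "dz": -0.0035, "twist": 0}, {"claw": 255, "dx": -0.013, "dy": 0.001, "dz": -0.01, "twist": 0}, {"claw": 255, "dx": -0.023, "dy": 0.001, "dz": -0.0185, "twist": 0}, {"claw": 255, "dx": -0.034, "dy": 0.001, "dz": -0.0275, "twist": 0}, {"claw": 255, "dx": -0.046, "dy": 0.001, "dz": -0.0375, "twist": 0}])

```text
t: 20.52
ee_pos: [0.4585, 0.0517, 0.1932]
eef_rot: [-3.141, 0.0, 1.42]
ft_force: [0.2, 0.2, -0.8]
opening: 0.0178
grasp_force: 14.0
```

Request:
drive_tool(steps=[{"claw": 255, "dx": -0.013, "dy": 0, "dz": -0.011, "twist": 0}, {"claw": 255, "dx": -0.026, "dy": 0, "dz": -0.022, "twist": 0}, {"claw": 255, "dx": -0.04, "dy": 0, "dz": -0.0335, "twist": 0}, {"claw": 255, "dx": -0.054, "dy": 0, "dz": -0.0455, "twist": 0}, {"claw": 255, "dx": -0.066, "dy": 0, "dz": -0.055, "twist": 0}])

```text
t: 21.15
ee_pos: [0.4488, -0.0136, 0.2487]
eef_rot: [3.141, -0.0, 1.419]
ft_force: [-0.1, 0.2, -1.4]
opening: 0.0178
grasp_force: 14.0
```

```bash
sed -i 's/range(36,96,6)/range(18,120,6)/' rod.py; python3 rod.py w16
```

```text
21.2 [ 0.44931783 -0.01466444  0.25002874] [3.13879889e+00 1.07041870e-03 1.41860152e+00] 0.018001707646594853 13.994535058736801 [1.11702057 0.1971259  0.18109613]
u 256
18 [ 58  74 220 235 231 215 170  65  52  49] ang 14.9
24 [ 61  89 218 230 230 222 184  73  50  50] ang 17.3
30 [ 70 214 161 158 158 142 158 190  59  50] ang 19.8
36 [111 168 148 173 180 184 210 189  96  48] ang 22.2
42 [ 82 193 181 231 243 244 231 200  76  54] ang 24.7
48 [ 61  92 186 227 239 233 190  87  58  57] ang 27.2
54 [61 61 60 61 64 61 58 59 58 56] ang 29.7
60 [60 61 60 60 61 59 59 59 58 57] ang 32.2
66 [62 61 61 62 62 60 58 59 58 57] ang 34.8
72 [64 63 62 62 62 61 60 60 59 56] ang 37.3
78 [65 65 65 63 63 62 61 59 59 58] ang 39.9
84 [ 68  68  73 223 233 214  64  60  59  57] ang 42.5
90 [ 71  69  72 164 230 155  64  61  62  59] ang 45.2
96 [ 74  71  83 232 234 222  67  64  61  61] ang 47.8
102 [ 75  74  84 225 223 214  69  63  63  61] ang 50.5
108 [ 70  71  80 198 222 183  70  66  64  61] ang 53.2
114 [ 72  71  75 211 224 162  70  67  65  63] ang 55.9
```

Request:
drive_tool(steps=[{"claw": 255, "dx": -0.025, "dy": 0.003, "dz": 0, "twist": 0.14}, {"claw": 255, "dx": -0.05, "dy": 0.007, "dz": 0, "twist": 0.28}, {"claw": 255, "dx": -0.075, "dy": 0.011, "dz": 0, "twist": 0.43}, {"claw": 255, "dx": -0.1, "dy": 0.015, "dz": 0, "twist": 0.58}, {"claw": 255, "dx": -0.111, "dy": 0.0177, "dz": 0, "twist": 0.73}])

```text
t: 21.82
ee_pos: [0.4494, -0.1262, 0.2475]
eef_rot: [-3.141, 0.0, 0.684]
ft_force: [-0.6, 0.6, -1.0]
opening: 0.0177
grasp_force: 14.0
```

Request:
drive_tool(steps=[{"claw": 255, "dx": 0, "dy": 0, "dz": 0.02, "twist": 0.17}, {"claw": 255, "dx": 0, "dy": 0, "dz": 0.05, "twist": 0.34}, {"claw": 255, "dx": 0, "dy": 0, "dz": 0.08, "twist": 0.51}, {"claw": 255, "dx": 0, "dy": 0, "dz": 0.11, "twist": 0.68}, {"claw": 255, "dx": 0, "dy": 0, "dz": 0.135, "twist": 0.705}])

```text
t: 22.45
ee_pos: [0.4491, -0.1249, 0.1112]
eef_rot: [-3.141, 0.001, -0.017]
ft_force: [-0.5, 0.8, -1.4]
opening: 0.018
grasp_force: 14.0
```

```bash
python3 rod.py w17
```

```text
22.5 [ 0.4468818  -0.12405797  0.10770616] [-3.13880818  0.00676895 -0.01669763] 0.01812061203257652 13.99464100599289 [-2.17657363  0.01178798 -2.91249849]
u 253
18 [37 37 36 37 35 36 35 35 35 34] ang 13.0
24 [43 41 41 40 40 40 40 40 40 39] ang 15.5
30 [173 173 173 172 173 173 173 173 174 173] ang 18.1
36 [96 96 95 95 95 95 96 96 95 95] ang 20.6
42 [155 157 163 152 156 158 165 153 154 157] ang 23.2
48 [185 185 185 185 184 185 185 185 186 186] ang 25.8
54 [185 186 186 186 187 186 185 186 187 187] ang 28.4
60 [186 186 186 186 186 187 187 186 187 186] ang 31.0
66 [187 186 186 187 186 187 188 187 188 189] ang 33.6
72 [187 187 187 188 187 188 188 188 188 188] ang 36.3
78 [188 188 187 188 187 188 188 188 188 188] ang 38.9
84 [188 187 188 180 134 134 149 188 188 188] ang 41.6
90 [188 189 188 175 104 125 127 188 190 189] ang 44.3
96 [188 188 187 179 129 133 152 188 189 189] ang 47.0
102 [188 157 156 163 129 133 148 189 190 189] ang 49.8
108 [174 155 157 176 118 131 133 189 190 189] ang 52.5
114 [169 155 165 176 124 133 141 190 190 189] ang 55.3
```

Request:
drive_tool(steps=[{"claw": 255, "dx": 0.001, "dy": 0.002, "dz": 0.012, "twist": 0}, {"claw": 255, "dx": 0.001, "dy": 0.002, "dz": 0.022, "twist": 0}, {"claw": 255, "dx": 0.001, "dy": 0.002, "dz": 0.03, "twist": 0}, {"claw": 255, "dx": 0.001, "dy": 0.002, "dz": 0.037, "twist": 0}, {"claw": 255, "dx": 0.001, "dy": 0.002, "dz": 0.044, "twist": 0}], grip_force=4)

```text
t: 23.12
ee_pos: [0.4509, -0.1272, 0.0687]
eef_rot: [3.141, -0.001, -0.015]
ft_force: [-1.2, 0.4, 0.0]
opening: 0.0181
grasp_force: 4.0
```

Request:
drive_tool(steps=[{"claw": 255, "dx": 0, "dy": 0, "dz": 0.007, "twist": 0}, {"claw": 255, "dx": 0, "dy": 0, "dz": 0.014, "twist": 0}, {"claw": 255, "dx": 0, "dy": 0, "dz": 0.02, "twist": 0}, {"claw": 255, "dx": 0, "dy": 0, "dz": 0.026, "twist": 0}, {"claw": 255, "dx": 0, "dy": 0, "dz": 0.031, "twist": 0}])

```text
t: 23.75
ee_pos: [0.4506, -0.127, 0.0373]
eef_rot: [-3.142, 0.0, -0.015]
ft_force: [-0.6, 0.2, 0.6]
opening: 0.0178
grasp_force: 4.0
```

```bash
sed -i 's/range(18,120,6)/range(0,160,6)/' rod.py; python3 rod.py w18
```

```text
23.8 [ 0.45016873 -0.12688631  0.03662891] [-3.14117615e+00  8.80405432e-04 -1.52520222e-02] 0.017398653682460498 3.9999311417341232 [-0.29526178  0.26695372 -1.25924588]
u 253
0 [90 90 89 90 89 89 90 90 91 91] ang 7.5
6 [100 100 100 101 100 101 100 100 100 101] ang 10.0
12 [150 148 147 146 148 148 151 148 147 147] ang 12.4
18 [181 177 179 180 181 181 181 181 181 180] ang 14.9
24 [182 182 183 181 181 181 182 182 182 182] ang 17.3
30 [182 183 182 183 182 182 183 182 183 182] ang 19.8
36 [184 182 183 166 138 135 151 181 183 183] ang 22.3
42 [184 184 180 141 132 137 142 179 184 184] ang 24.8
48 [184 184 180 115  99 131  91 178 184 184] ang 27.3
54 [184 185 180 137 128 134 139 180 185 184] ang 29.8
60 [185 184 169 138 130 137 141 179 185 185] ang 32.3
66 [185 184 155 137 132 139 141 180 185 185] ang 34.9
72 [185 185 154 131 124 137 127 178 185 185] ang 37.5
78 [186 186 160 138 133 140 137 180 185 186] ang 40.1
84 [186 183 160 133 128 139 123 182 186 186] ang 42.7
90 [185 171 152 147 128 140 137 186 186 186] ang 45.4
96 [186 186 161 147 127 141 136 186 187 186] ang 48.0
102 [186 186 160 146 127 141 136 186 186 187] ang 50.7
108 [186 178 153 146 128 141 137 186 187 187] ang 53.4
114 [186 181 153 146 128 143 136 186 187 187] ang 56.2
120 [186 181 154 146 128 143 136 186 187 186] ang 58.9
126 [187 180 154 146 128 143 137 187 187 188] ang 61.7
132 [185 169 153 145 128 144 136 187 187 188] ang 64.4
138 [186 161 153 146 128 144 137 187 188 187] ang 67.2
144 [185 160 153 146 127 144 135 185 186 186] ang 70.1
150 [186 161 152 145 127 144 136 187 186 187] ang 72.9
156 [126 126 133 137 141 148 145 140 135 134] ang 75.7
```

Request:
drive_tool(steps=[{"claw": 255, "dx": 0.002, "dy": 0, "dz": 0.006, "twist": 0}, {"claw": 255, "dx": 0.004, "dy": 0, "dz": 0.012, "twist": 0}, {"claw": 255, "dx": 0.005, "dy": 0, "dz": 0.017, "twist": 0}, {"claw": 255, "dx": 0.005, "dy": 0, "dz": 0.021, "twist": 0}, {"claw": 255, "dx": 0.005, "dy": 0, "dz": 0.024, "twist": 0}])

```text
t: 24.42
ee_pos: [0.4555, -0.1271, 0.0134]
eef_rot: [-3.142, 0.0, -0.015]
ft_force: [-1.5, 0.2, 1.4]
opening: 0.0182
grasp_force: 4.0
```

```bash
python3 rod.py w19|head -12; python3 - <<'E'
from h import *
im=cv2.imread('pics/w19.png').astype(int).mean(2)
print([(v,int(im[v,240:250].mean()),int(im[v,254])) for v in range(130,172,3)])
for v in (143,146,149,152,155): print(v,atz('w19',(253,v),.025))
E
```

```text
24.475 [ 0.45541721 -0.12709477  0.01314223] [-3.14150681e+00  2.89019372e-04 -1.51669930e-02] 0.018103549508320802 3.999987915158272 [-0.44638855  0.06151981 -0.82629198]
u 254
0 [146 146 146 146 145 146 145 146 145 145] ang 7.8
6 [148 147 146 137 126 131 142 146 146 146] ang 10.3
12 [178 179 174 138 130 138 144 172 180 180] ang 12.7
18 [179 181 173 138 130 139 146 174 180 180] ang 15.1
24 [181 170 160  73 123 131  76 170 182 182] ang 17.6
30 [163 150 145 138 130 139 145 176 182 181] ang 20.0
36 [160 149 146 140 132 141 147 175 183 183] ang 22.5
42 [162 151 146 141 134 141 147 176 182 183] ang 25.0
48 [171 151 147 141 133 142 148 175 183 184] ang 27.5
54 [172 151 147 142 134 141 148 177 184 184] ang 30.0
[(130, 144, 141), (133, 145, 141), (136, 145, 139), (139, 145, 141), (142, 145, 142), (145, 145, 140), (148, 145, 143), (151, 145, 140), (154, 113, 139), (157, 95, 103), (160, 132, 139), (163, 134, 146), (166, 134, 145), (169, 100, 105)]
143 [ 0.51554151 -0.12783874  0.025     ]
146 [ 0.51379623 -0.12781209  0.025     ]
149 [ 0.51204205 -0.1277853   0.025     ]
152 [ 0.51027886 -0.12775837  0.025     ]
155 [ 0.50850648 -0.12773128  0.025     ]
```

Request:
drive_tool(steps=[{"claw": 255, "dx": 0, "dy": 0, "dz": 0.003, "twist": 0}, {"claw": 255, "dx": 0, "dy": 0, "dz": 0.005, "twist": 0}, {"claw": 255, "dx": 0, "dy": 0, "dz": 0.007, "twist": 0}, {"claw": 255, "dx": 0, "dy": 0, "dz": 0.008, "twist": 0}, {"claw": 255, "dx": 0, "dy": 0, "dz": 0.008, "twist": 0}], grip_force=3)

```text
t: 25.1
ee_pos: [0.4561, -0.1273, 0.0059]
eef_rot: [3.141, -0.001, -0.015]
ft_force: [2.7, 1.6, 4.5]
opening: 0.0179
grasp_force: 3.0
```

```bash
python3 rod.py w20|head -8
```

```text
25.15 [ 0.45607922 -0.12723225  0.00587466] [ 3.14136678e+00 -1.19696179e-03 -1.52987928e-02] 0.017781212911352193 3.000193051993847 [2.03473785 1.33777446 2.77677341]
u 254
0 [147 146 141 135 127 133 142 139 147 146] ang 8.0
6 [162 165 157 139 130 138 145 151 171 172] ang 10.4
12 [181 179 162 139 130 138 146 162 180 181] ang 12.8
18 [181 181 155  87 125 133  90 154 180 180] ang 15.2
24 [178 151 141 139 131 140 145 167 182 181] ang 17.7
30 [152 150 142 141 133 141 148 168 181 182] ang 20.1
```

Request:
drive_tool(steps=[{"claw": 255, "dx": 0, "dy": 0, "dz": 0.001, "twist": 0}, {"claw": 255, "dx": 0, "dy": 0, "dz": 0.0015, "twist": 0}, {"claw": 255, "dx": 0, "dy": 0, "dz": 0.0015, "twist": 0}, {"claw": 255, "dx": 0, "dy": 0, "dz": 0.0015, "twist": 0}, {"claw": 255, "dx": 0, "dy": 0, "dz": 0.0015, "twist": 0}])

```text
t: 25.78
ee_pos: [0.4556, -0.1272, 0.0041]
eef_rot: [3.141, -0.0, -0.015]
ft_force: [1.8, 0.4, 2.1]
opening: 0.018
grasp_force: 3.0
```

Request:
drive_tool(steps=[{"claw": 255, "dx": 0, "dy": 0, "dz": 0, "twist": 0}, {"claw": 255, "dx": 0, "dy": 0, "dz": 0, "twist": 0}, {"claw": 255, "dx": 0, "dy": 0, "dz": 0, "twist": 0}, {"claw": 255, "dx": 0, "dy": 0, "dz": -0.004, "twist": 0}, {"claw": 255, "dx": 0, "dy": 0, "dz": -0.015, "twist": 0}], grip_force=45)

```text
t: 26.4
ee_pos: [0.4539, -0.1265, 0.0181]
eef_rot: [-3.14, 0.004, -0.015]
ft_force: [0.2, 0.6, -1.7]
opening: 0.0179
grasp_force: 45.0
```

Request:
drive_tool(steps=[{"claw": 255, "dx": 0, "dy": 0, "dz": -0.02, "twist": 0}, {"claw": 255, "dx": -0.01, "dy": 0, "dz": -0.045, "twist": 0}, {"claw": 255, "dx": -0.03, "dy": 0, "dz": -0.07, "twist": 0}, {"claw": 255, "dx": -0.05, "dy": 0, "dz": -0.09, "twist": 0}, {"claw": 255, "dx": -0.06, "dy": 0, "dz": -0.1, "twist": 0}])

```text
t: 27.02
ee_pos: [0.395, -0.1262, 0.1206]
eef_rot: [3.141, -0.001, -0.015]
ft_force: [0.6, -0.2, -1.4]
opening: 0.0176
grasp_force: 45.0
```

Request:
drive_tool(steps=[{"claw": 255, "dx": 0, "dy": 0, "dz": 0, "twist": 0}, {"claw": 255, "dx": 0, "dy": 0, "dz": 0, "twist": 0}, {"claw": 255, "dx": 0, "dy": 0, "dz": 0, "twist": 0}, {"claw": 255, "dx": 0, "dy": 0, "dz": 0, "twist": 0}, {"claw": 255, "dx": 0, "dy": 0, "dz": 0, "twist": 0}])

```text
t: 27.65
ee_pos: [0.3956, -0.1261, 0.1188]
eef_rot: [-3.141, 0.001, -0.015]
ft_force: [1.4, 0.7, -0.5]
opening: 0.0175
grasp_force: 45.0
```

```bash
python3 rod.py w21|head -9; python3 - <<'E'
from h import *
snap('side','s21');snap('top','t21')
s=readout.observe();p=s['ee_pos']+[0,0,.0115+.002]
for n in('s21','t21'):
  for a in(-5,0,5):
    r=np.radians(a);print(n,a,[np.round(proj(n,p+np.array([L*np.cos(r),-.015*L,-L*np.sin(r)])),1) for L in(-.035,0.045,.052,.137)])
im=cv2.imread('pics/s21.png').astype(int).mean(2)
c=proj('s21',p);print(c)
u0=int(proj('s21',p+[.137,0,0])[0]);v0=int(proj('s21',p+[.137,0,0])[1])
print('u',list(range(u0-14,u0+70,4)))
for v in range(v0-14,v0+14): print(v,im[v,u0-14:u0+70:4].astype(int))
E
```

```text
27.7 [ 0.39556184 -0.12617477  0.11889872] [-3.14131349e+00  5.68441184e-04 -1.51399433e-02] 0.01733215393205283 44.99968886375427 [-0.25040145  0.71592442 -0.67675338]
u 254
0 [184 183 164 141 133 140 147 167 183 184] ang 8.1
6 [185 184 163 140 131 140 148 167 184 184] ang 10.5
12 [184 184 167 141 132 140 148 166 184 185] ang 12.9
18 [185 185 154  90 128 135  91 154 185 186] ang 15.3
24 [185 185 166 141 132 140 145 166 184 185] ang 17.8
30 [186 185 167 142 133 141 148 171 186 186] ang 20.2
36 [186 186 167 145 135 143 149 172 186 186] ang 22.7
s21 -5 [array([309.9, 164.5]), array([279.8, 161.2]), array([277.2, 160.9]), array([245.1, 157.3])]
s21 0 [array([310.1, 163.5]), array([279.7, 162.4]), array([277. , 162.3]), array([245. , 161.2])]
s21 5 [array([310.2, 162.5]), array([279.7, 163.7]), array([277. , 163.8]), array([245.2, 165. ])]
t21 -5 [array([318.8, 257. ]), array([319. , 223.1]), array([319. , 220.1]), array([319.1, 184.4])]
t21 0 [array([319., 257.]), array([318.8, 223.2]), array([318.8, 220.2]), array([318.4, 185.1])]
t21 5 [array([319.2, 257. ]), array([318.6, 223.4]), ar
[... 1697 characters left out ...]
  6 39 43 45]
166 [19 20 22 21 20 17 20 18 18 17 19 19 58 39 40 41  5  6 41 43 46]
167 [20 21 22 21 20 20 20 19 18 18 19 19 47 30 33 33  6  4 44 44 46]
168 [22 21 22 23 21 19 22 20 17 18 20 19 35 22 26 24  7  4 51 53 45]
169 [22 20 21 21 21 20 19 19 20 20 18 19 22 19 19 21 10 10 55 56 49]
170 [23 22 20 20 19 19 19 18 19 18 17 18 19 18 20 19 11 14 55 59 54]
171 [47 40 39 31 31 23 20 19 18 17 19 18 19 19 19 22 19 19 58 60 58]
172 [121 119 115  92  89  58  43  40  39  37  32  26  20  20  18  19  20  19
  58  60  59]
173 [175 177 179 148 150 107 101 105 111 101  88  67  57  43  39  23  19  19
  59  59  59]
174 [165 164 169 154 165 133 143 160 170 157 145 129 128 122 116  50  19  17
  56  59  60]
```

```bash
python3 -c "
from plant import env
print(env.close_job())"
```

```text
the job is handed in; nothing more can be done
None
```

The job is handed in at about 28 s: the plug lies flat in the empty bay, the gauge rod went down to its collar and was drawn out again, and the arm holds it level to within about 1°, marks up, tip about 0.13 m above the tray. To level it I pressed it flat in its own compartment with a light grip, without letting go.

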